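# Ring up a sprued wax pattern for investing

### The arm

A 6-joint arm with a two-finger parallel gripper is mounted at the origin on the work surface; the furniture and walls round the work are solid. World frame = base frame: x ahead of the robot, y to its left, z up, the work surface at z = 0. Lengths are in mm, angles in rad, forces in N, time in s.
With the tool pointing down it reaches from about 375 to 975 mm from the base axis. Payload 3.8 kg.
Tool frame: the origin (TCP) lies at the very end of the fingers, on their centre line; the grasp point (between the pads) lies 19 mm behind it; z points along the fingers, x is the direction in which the jaws open and shut, and the axes are right-handed (so a half turn about z gives the same grasp; the last joint's range is limited). The gripper opens to 88 mm and grips with 3 to 60 N. Pads are 18 mm wide; open, the fingers measure 123 mm over their backs; the gripper's body (75 mm by 187 mm) begins 45 mm behind the grasp point.
Start: joints at [1.244, 0.264, 1.604, -0, 1.274, -0.037], TCP at [192.886, 646.849, 238.706] pointing down, gripper open.
Joint ranges: [-2.63, 2.63], [-0.94, 2.18], [0.31, 2.57], [-1.31, 4.45], [0, 2.66], [-2.55, 2.55]. Speed limits (rad/s): [2.57, 2.57, 3.14, 3.14, 3.14, 3.14].

### API

Orientations are given as [roll, pitch, yaw] about the fixed x, y, z axes, in that order (R = Rz(yaw) Ry(pitch) Rx(roll)).
In Python, from workcell import bot gives the robot as it stands.
- The arm moves only by the shell command python3 -m inch 'ROWS'. ROWS is JSON, a list of rows, each a list of 5 numbers: the shift along the tool's x, y, z each as a share of 0.025 m, from -1 to 1, then the turn about the tool's z as a share of 4 degrees, from -1 to 1, then the closure, from 0 (fully open) to 1 (shut). In form: [[x, y, z, roll, jaw], ...]. A call has 1 to 20 rows; each row shifts and turns the pose as measured when the row begins, along the tool's axes as they then stand; what a row does not reach is not made up. A row lasts 1/8 s, in which the tool goes at most 62.5 mm and 10.7 degrees, less where a joint would pass 70% of its speed; a pose out of reach is approached as far as the arm can. A call with a number of a shift or a turn outside -1 to 1 is refused whole. A call with a gripper value outside its range is refused whole. The fingers move at their own pace and stop on an object; the grip force is fixed at half the most. Time passes only in rows, so rows that do not move let the fingers close. It gives the time, the measured TCP pose, the force and the opening at its end, in the units of the state.
- bot.sense(): the state, without advancing time (a new reading comes with each control period).
- bot.read_camera(name): name is "side" or "top"; returns (picture, depth): 420x560x3 uint8, red, green, blue; 420x560 float32, mm along the optical axis (not along the pixel's ray), 0 where there is no reading.
- bot.calibration(name): a dict with "mtx" (3x3 intrinsics, pixels), "k1" (the pictures are not rectified: a ray, as slopes to the right and down, at radius r is drawn at 1 + k1 r^2 times it, then the intrinsics apply), "view" (4x4, takes a point from world to camera coordinates). Camera axes: x right, y up, looking along -z (the intrinsics and any distortion apply to the point x, -y, -z); pixel columns grow to the right and rows downward; lengths in mm; the calibration is good to about 2 mm. A picture is of the moment at which its call begins. calibration takes no time and is no camera call.
- bot.finish_job(): hands the job in, once; it reports no verdict.
The state is a dict: "time_s": time; "joint_pos": joint angles; "joint_vel": joint speeds; "effort": joint torques, N m; "tool_pos": TCP position; "tool_rot": TCP orientation; "force": force on the tool from outside, world axes, zero at the start; "torque": the same for the moment, N m; "grip_width": finger opening in mm.
Only numpy, scipy, OpenCV 4.12 (cv2) and the standard library are available. Lean on these libraries where they do the work, as an engineer would, in place of code of your own. Each camera call takes 0.05 s, during which the arm holds its last target.

### The job

Ring up the wax for investing: lift the steel casting ring that fits the rubber crucible former carrying the green wax pattern up off its peg on the sloping rack, and lower it gently, upright, over the wax until it sits fully home round the former's collar, flat on the flange. Do not touch the wax, leave the other ring hanging on its peg, and do not disturb the two small bottles or the pink wax block.

Things in the scene. Friction and masses are not known exactly. Their poses are not given: they have to be found in the camera images.
- rack: White sheet on a pillar stand, fixed. Origin on the bench under the pillar; at yaw 0 it faces -x. The sheet, 236 mm wide, slopes up along +x at 41 deg from its lower edge (50 mm in front of the origin, 160 mm up) to 235 mm height; 10 mm lip at that edge. Two 8 mm pegs with black 16 mm balls stand square to it (leaning 41 deg from vertical to the front), 62 mm either side of the middle
- peg_left (a point): Centre of the black ball at the end of the rack's left (+y) peg, 58 mm off the face.
- peg_right (a point): Centre of the black ball at the end of the rack's right (-y) peg, 58 mm off the face.
- ring_small: Small steel casting ring: plain open tube 46 mm outside, 41 mm bore, 45 mm high, about 0.14 kg. Hangs by its bore on one of the two pegs (either one), its lower rim against the sloping face. z is its axis, from the lower rim to the upper rim (along the peg, as it hangs); origin on the axis, 20 mm from the lower and 25 mm from the upper rim
- ring_large: Large steel casting ring: plain open tube 60 mm outside, 55 mm bore, 45 mm high, about 0.19 kg. Hangs on the other peg in the same way. z is its axis, from lower to upper rim; origin on the axis 12 mm from the lower rim, 33 mm from the upper rim.
- ring_small_foot (a point): Centre of the small ring's lower rim.
- ring_large_foot (a point): Centre of the large ring's lower rim.
- former_small: Small black rubber crucible former, stuck fast to the bench by its suction foot. Origin under its centre, z up: flange 60 mm across and 10 mm high, on it a collar 39.5 mm across from 10 to 18 mm height (top edge bevelled 1.5 mm) that the small ring's bore fits round with 0.75 mm to spare all round, on that a cone to 26 mm height.
- former_large: Large black rubber crucible former, stuck fast to the bench likewise: flange 74 mm across and 10 mm high, collar 53.5 mm across from 10 to 18 mm height for the large ring (0.75 mm to spare all round), cone to 26 mm height.
- wax: Green wax pattern, three crowns on a sprue, 29 mm across and 28 mm high, fragile; stands on the cone of one of the two formers (either one), on its axis. Origin at its foot, 26 mm above the bench; its top is 54 mm above the bench. The other former carries only a bare brass sprue pin, 14 mm high.
- bottle_white: Small white liquid bottle, 30 mm across, 50 mm high, loose bystander. Origin under its centre.
- bottle_blue: Small bottle with a blue label, 30 mm across, 60 mm high, loose bystander. Origin under its centre.
- wax_block: Block of pink wax, 32x55x14 mm, loose bystander. Origin under its centre.

How it is judged (in metres and radians):
On the way:
1. the ring that fits the waxed former is off its peg and clear of the rack, lifted above the wax (((horizontal distance between wax and former_small below 0.02 m and contact force between ring_small and rack below 0.01 N and height (world z) of ring_small_foot above 0.054 m and x of ring_small_foot in the frame of rack below -0.09 m) or (horizontal distance between wax and former_large below 0.02 m and contact force between ring_large and rack below 0.01 N and height (world z) of ring_large_foot above 0.054 m and x of ring_large_foot in the frame of rack below -0.09 m))), for 0.1 s.
At the end, for the whole second after the job is handed in: The ring that matches the former with the wax sits round that former's collar: lower rim within 2.5 mm of the flange, axis within 3 mm of the former's and within 0.06 rad of vertical, at rest; the other ring still hangs within 15 mm of where it hung (((horizontal distance between wax and former_small below 0.02 m and horizontal distance between ring_small_foot and former_small below 0.003 m and z of ring_small_foot in the frame of former_small between 0.007 and 0.0125 m and angle between ring_small's own z axis and vertical below 0.06 rad and linear speed of ring_small below 0.01 m/s and distance of ring_large from where it was at the start of the episode below 0.015 m) or (horizontal distance between wax and former_large below 0.02 m and horizontal distance between ring_large_foot and former_large below 0.003 m and z of ring_large_foot in the frame of former_large between 0.007 and 0.0125 m and angle between ring_large's own z axis and vertical below 0.06 rad and linear speed of ring_large below 0.01 m/s and distance of ring_small from where it was at the start of the episode below 0.015 m))); the robot touches nothing.
It fails at once if the wax is touched (contact force between wax and anything else above 0.3 N).
It fails at once if the ring is dropped or forced onto the former (over 40 N) (contact force between ring_small and former_small above 40 N or contact force between ring_large and former_large above 40 N).
It fails at once if the other ring is taken off or knocked along (over 15 mm) ((horizontal distance between wax and former_small below 0.02 m and distance of ring_large from where it was at the start of the episode above 0.015 m) or (horizontal distance between wax and former_large below 0.02 m and distance of ring_small from where it was at the start of the episode above 0.015 m)).
It fails at once if a bottle or the wax block is disturbed (over 20 mm) (distance of any of bottle_white, bottle_blue, wax_block from where it was at the start of the episode above 0.02 m).
It also fails if it takes over 45 s, if anything falls off the work surface, if the arm or the gripper's body presses on something with over 40 N, if the wrist force passes 120 N, or if a joint passes its speed limit or range.

## Working session

There is one attempt and no reset: what is moved stays moved. The work goes in short steps, Python scripts to look and compute and a shell command to move; the robot and the scene stay as the last step left them, time stands still between calls to the robot, and variables do not carry over. Pictures are saved under pics/ and viewed, and the job is handed in when it is done.

```bash
ls; mkdir -p pics
python3 - <<'E'
from workcell import bot
import cv2,numpy as np
print(bot.sense())
for n in("side","top"):
    p,d=bot.read_camera(n); cv2.imwrite(f"pics/{n}0.png",p[...,::-1]); np.savez(f"{n}0.npz",p=p,d=d)
    print(n,bot.calibration(n))
E
```

```text
pics
{'time_s': 0.0, 'joint_pos': array([ 1.24412727e+00,  2.64718071e-01,  1.60536084e+00, -2.57178629e-05,
        1.27366523e+00, -3.69063388e-02]), 'joint_vel': array([-0.00081883,  0.00035214, -0.00037555, -0.00039606,  0.00047303,
        0.00175331]), 'effort': array([ 3.85211533e-04, -5.02094722e+01, -3.56877565e+01,  7.30068167e-02,
        2.89754552e-02, -1.62016554e-04]), 'tool_pos': array([192.6547955 , 646.19696879, 237.418728  ]), 'tool_rot': array([-3.14153783e+00,  2.15093091e-03,  1.28104122e+00]), 'force': array([ 0.09901266,  0.14093401, -0.4895719 ]), 'torque': array([-0.0069185 , -0.00853266, -0.02279201]), 'grip_width': 88.06723046961106}
side {'mtx': array([[443.40355918,   0.        , 279.51297435],
       [  0.        , 443.40355918, 201.49276831],
       [  0.        ,   0.        ,   1.        ]]), 'k1': 0.020478045657135378, 'view': array([[-9.98488929e-01,  4.91092341e-02, -2.46605325e-02,
         4.98382414e+02],
       [-4.10726109e-02, -3.68781417e-01,  9.28608263e-01,
        -8.93985451e+01],
       [ 3.65088944e-02,  9.28217943e-01,  3.70241207e-01,
        -1.19379799e+03],
       [ 0.00000000e+00,  0.00000000e+00,  0.00000000e+00,
         1.00000000e+00]])}
top {'mtx': array([[398.04711567,   0.        , 278.36758606],
       [  0.        , 398.04711567, 210.57665321],
       [  0.        ,   0.        ,   1.        ]]), 'k1': 0.00792300873458986, 'view': array([[ 1.43729066e-01, -9.89616085e-01,  1.39978382e-03,
         8.88342979e+01],
       [ 9.63668066e-01,  1.40281956e-01,  2.27298989e-01,
        -5.59730367e+02],
       [-2.25135100e-01, -3.13205444e-02,  9.73824014e-01,
        -1.01885991e+03],
       [ 0.00000000e+00,  0.00000000e+00,  0.00000000e+00,
         1.00000000e+00]])}
```

View pics/side0.png

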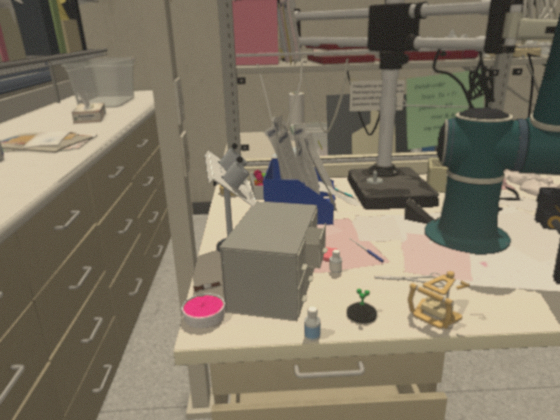

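View pics/top0.png

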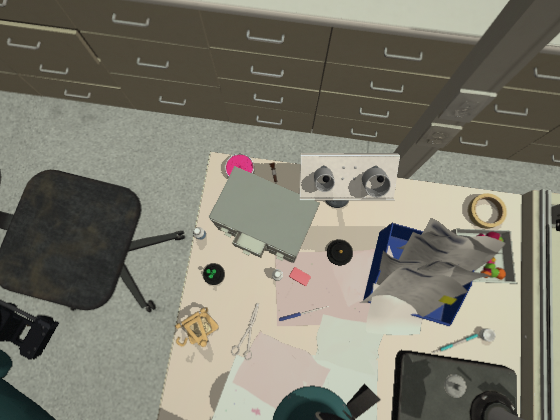

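The side view shows the green wax on a former at (362,311), with the bottles at (313,325) and (336,262). The top view shows the waxed former at (213,273) and the bare one at (340,252). The rack's rings are at (323,180) and (375,182), the second one larger.

```bash
cat > h.py <<'E'
import numpy as np,cv2
from workcell import bot
def ray(n,u,v):
    c=bot.calibration(n);K=c["mtx"];V=c["view"]
    q=np.array([(u-K[0,2])/K[0,0],(v-K[1,2])/K[1,1]])
    p=q.copy()
    for _ in range(20): p=q/(1+c["k1"]*(p@p))
    R=V[:3,:3];o=-R.T@V[:3,3]
    return o,R.T@np.array([p[0],-p[1],-1.])
def plane(n,u,v,z):
    o,d=ray(n,u,v);return o+d*(z-o[2])/d[2]
def deep(n,u,v,D):
    o,d=ray(n,u,v);return o+d*D
def proj(n,X):
    c=bot.calibration(n);K=c["mtx"];V=c["view"]
    p=V[:3,:3]@np.asarray(X,float)+V[:3,3];s=np.array([p[0],-p[1]])/-p[2]
    s=s*(1+c["k1"]*(s@s));return s*[K[0,0],K[1,1]]+K[:2,2]
def two(a,b):
    (o1,d1),(o2,d2)=ray(*a),ray(*b)
    t=np.linalg.lstsq(np.c_[d1,-d2],o2-o1,rcond=None)[0]
    A,B=o1+d1*t[0],o2+d2*t[1];return (A+B)/2,np.linalg.norm(A-B)
def crop(p,x0,y0,w,h,s,f):
    cv2.imwrite(f,cv2.resize(p[y0:y0+h,x0:x0+w,::-1],None,fx=s,fy=s,interpolation=cv2.INTER_NEAREST))
E
python3 - <<'E'
from h import *
t=np.load("top0.npz");s=np.load("side0.npz")
crop(t["p"],180,140,230,145,3.4,"pics/c_top.png")
crop(s["p"],200,140,190,200,3,"pics/c_side.png")
for n,(u,v),z in [("former wax",(213,273),10),("bare former",(340,252),10)]:
    print(n,plane("top",u,v,z))
print(plane("side",362,312,10))
for u,v in[(323,180),(375,182),(348,165),(310,170),(390,170),(305,195),(395,195)]:
    print(u,v,t["d"][v,u],deep("top",u,v,t["d"][v,u]))
E
```

```text
former wax [352.70149764 323.24602445  10.        ]
bare former [460.89964473 -17.2711231   10.        ]
[353.29265994 330.49697214  10.        ]
323 180 904.9084 [582.5299406   72.21506882 254.01024524]
375 182 979.26984 [619.58026023 -60.09649521 181.96006782]
348 165 952.3774 [640.64579811  14.82461203 216.85509752]
310 170 958.45715 [618.11570769 102.87767672 208.23524726]
390 170 959.6701 [646.16394065 -87.86556744 207.33930285]
305 195 993.27325 [567.87265897 105.31855538 160.94628686]
395 195 1163.231 [ 651.92018842 -159.73285882   -2.67383955]
```

View pics/c_top.png

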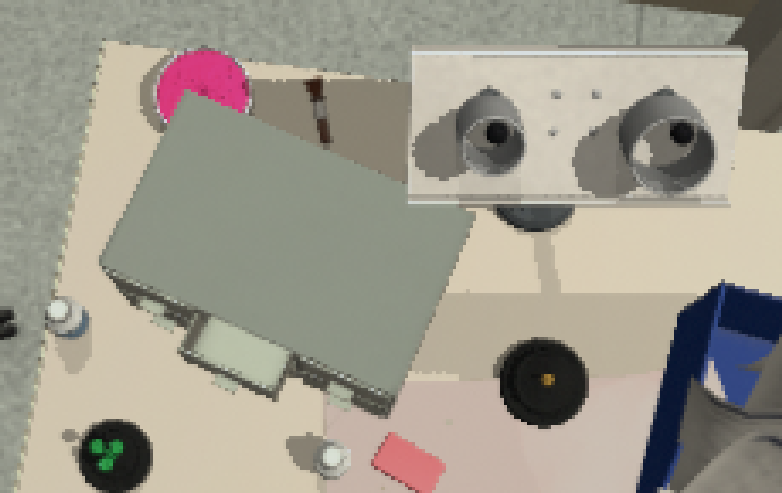

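View pics/c_side.png

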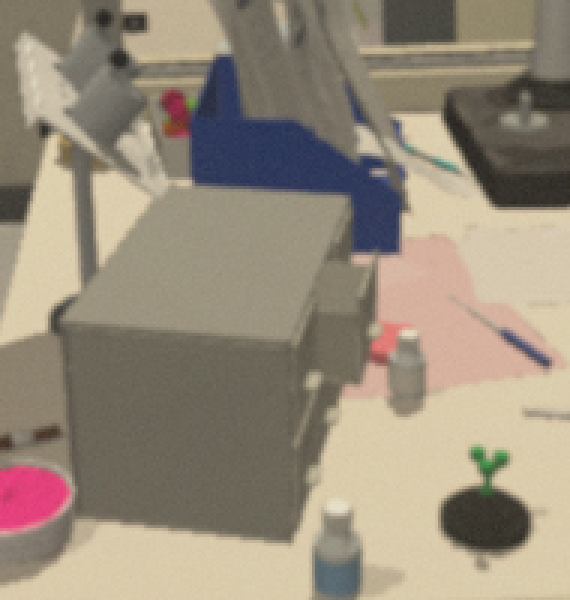

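Run:
```python
from h import *
t=np.load("top0.npz");s=np.load("side0.npz")
def mask(im,n,x0,y0,x1,y1,green=True):
    p=im["p"].astype(int);m=p.max(2)<70
    if green: m|=((p[...,1]-p[...,0]>30)&(p[...,1]-p[...,2]>20))
    M=np.zeros(m.shape,np.uint8);M[y0:y1,x0:x1]=m[y0:y1,x0:x1]
    cs,_=cv2.findContours(M,0,cv2.CHAIN_APPROX_NONE);c=max(cs,key=cv2.contourArea)
    e=cv2.fitEllipse(c);print(n,e,cv2.boundingRect(c),cv2.contourArea(c));return e
e=mask(t,"top",195,255,235,292);print(plane("top",*e[0],5),plane("top",*e[0],10))
e2=mask(t,"topbare",315,230,365,272);print(plane("top",*e2[0],10))
e=mask(s,"side",340,296,385,330,False);print(plane("side",*e[0],5),plane("side",*e[0],10))
# green
for n,im,b in(("top",t,(195,255,235,292)),("side",s,(340,280,385,325))):
    p=im["p"].astype(int);m=((p[...,1]-p[...,0]>30)&(p[...,1]-p[...,2]>20))
    M=np.zeros_like(m);M[b[1]:b[3],b[0]:b[2]]=m[b[1]:b[3],b[0]:b[2]]
    v,u=np.where(M);print(n,u.mean(),v.mean(),u.min(),u.max(),v.min(),v.max(),plane(n,u.mean(),v.mean(),50 if n=="top" else 45))
# balls
for n,im,b in(("top",t,(315,170,332,186)),("top",t,(372,170,386,186)),("side",s,(236,153,246,166)),("side",s,(230,141,240,151))):
    p=im["p"].astype(int);m=p.max(2)<40
    M=np.zeros(m.shape,bool);M[b[1]:b[3],b[0]:b[2]]=m[b[1]:b[3],b[0]:b[2]]
    v,u=np.where(M);print(n,len(u),u.mean(),v.mean(),u.min(),u.max(),v.min(),v.max(),np.median(im["d"][v,u]))
    D=np.median(im["d"][v,u])+6; print(deep(n,u.mean(),v.mean(),D))
# box top, rack pts
for u,v in[(235,200),(280,190),(260,230),(305,200),(255,245)]: print("box",u,v,deep("top",u,v,t["d"][v,u]))
for nm,x,y in(("white",333,457),("blue",60,315),("pink",410,462),("drawer",240,355)):
    u,v=180+x/3.4,140+y/3.4;print(nm,deep("top",u,v,t["d"][int(v),int(u)]))
```

```text
top ((213.15292358398438, 273.89569091796875), (20.088808059692383, 20.678457260131836), 45.61838912963867) (203, 264, 21, 21) 324.5
[350.59415877 323.23290416   5.        ] [350.35477324 322.38612332  10.        ]
topbare ((338.9273986816406, 252.1416473388672), (24.4907283782959, 25.15207862854004), 149.49278259277344) (327, 240, 25, 26) 482.5
[460.07323968 -14.34962587  10.        ]
side ((361.46844482421875, 313.0594482421875), (17.4240665435791, 27.227249145507812), 98.18269348144531) (348, 304, 28, 19) 369.0
[353.34687855 326.99360239   5.        ] [355.07705817 333.79115701  10.        ]
top 210.58620689655172 272.5689655172414 206 215 269 278 [350.89893129 322.99674108  50.        ]
side 362.06 293.7 357 368 289 304 [352.31170823 319.94390994  45.        ]
top 32 325.5 178.5 323 328 176 181 902.1466
[587.66655992  66.82996202 251.69930266]
top 32 380.0 178.65625 377 383 176 181 901.9888
[605.09640783 -56.12920103 251.93626492]<stdin>:21: RuntimeWarning: Mean of empty slice.
  ret = ret.dtype.type(ret / rcount)
Traceback (most recent call last):
ValueError: zero-size array to reduction operation minimum which has no identity
```

Run:
```python
from h import *
t=np.load("top0.npz");s=np.load("side0.npz")
# side balls: crop (120,59)/3,(104,19)/3
for n,im,b in(("side",s,(235,154,246,166)),("side",s,(230,141,240,151))):
    p=im["p"].astype(int);m=p.max(2)<75
    M=np.zeros(m.shape,bool);M[b[1]:b[3],b[0]:b[2]]=m[b[1]:b[3],b[0]:b[2]]
    v,u=np.where(M);print(n,len(u),u.mean(),v.mean())
    tp=(325.5,178.5) if b[0]==235 else (380,178.66)
    print(two((n,u.mean(),v.mean()),("top",*tp)))
L=np.array([587.7,66.8,251.7]);yaw=.1406;a=np.radians(41)
f=np.array([-np.cos(yaw),-np.sin(yaw),0]);p=f*np.sin(a)+[0,0,np.cos(a)];u=-f*np.cos(a)+[0,0,np.sin(a)]
foot=L-58*p-16.5*u
print("p",p,"foot",foot,"top",foot+45*p,"g32",foot+32*p)
for q in(L,foot,foot+45*p): print(proj("top",q),proj("side",q))
# depth-based: steel rim points of ring in top view
for uu,vv in((314,180),(333,182),(325,190),(325,192),(318,187),(330,189)): print(uu,vv,t["p"][vv,uu],deep("top",uu,vv,t["d"][vv,uu]))
for uu,vv in[(235,200),(280,190),(260,230),(305,200),(255,245)]: print("box",deep("top",uu,vv,t["d"][vv,uu]))
for nm,x,y in(("white",333,457),("blue",60,315),("pink",410,462),("drawer",240,355)):
    uu,vv=180+x/3.4,140+y/3.4;print(nm,deep("top",uu,vv,t["d"][int(vv),int(uu)]))
# top rim: dist of depth points in region from plane of top rim
```

```text
side 25 239.24 159.36
(array([588.02332939,  66.85965376, 252.63847681]), np.float64(1.274091419774498))
side 23 234.08695652173913 145.7826086956522
(array([605.31030465, -55.88127165, 253.39778745]), np.float64(1.398290098084113))
p [-0.6495851  -0.09193829  0.75470958] foot [613.04610984  70.38733282 197.10187037] top [583.81478039  66.25010986 231.06380148] g32 [592.25938667  67.44530761 221.25257694]
[325.51480397 178.48785165] [239.67445875 159.8213698 ]
[322.64588353 175.29204702] [230.08067488 183.24890424]
[324.519135   182.80693738] [241.88625063 168.29339009]
314 180 [78 78 74] [601.8094961   89.14761253 185.89366089]
333 182 [73 73 71] [590.37213557  46.39432928 225.69476544]
325 190 [89 89 86] [571.22466679  61.88956958 216.06500288]
325 192 [191 185 171] [580.81258428  57.38266225 167.55599696]
318 187 [129 128 124] [577.26233839  78.90375905 212.50098154]
330 189 [142 142 135] [573.45802846  51.07600493 222.24526893]
box [533.01693396 277.79716339 148.50866547]
box [574.25609321 169.21875584 152.08504934]
box [466.32354632 203.67695114 148.11259571]
box [558.39667337 103.26313697 148.644791  ]
box [436.85332318 215.41825233  79.23262022]
white [371.97913234 145.00712578  47.86843768]
blue [450.32938227 375.18776276  59.92727298]
pink [379.58144183  83.07190973  10.69504356]
drawer [437.06149748 227.3705095   76.70410753]
```

```bash
python3 -m inch '[[0,0,-1,-1,0],[0,0,-1,-1,0],[0,0,-1,-1,0],[0,0,-1,-1,0],[0,0,0,-1,0],[0,0,0,-1,0],[0,0,0,-0.2,0],[0,0,0,0,0]]'
cat > go.py <<'E'
from h import *
import sys
from scipy.spatial.transform import Rotation as R
def go(T,yaw=None):
    s=bot.sense();r=R.from_euler("xyz",s["tool_rot"]);d=r.inv().apply(np.array(T)-s["tool_pos"])
    print("t",s["time_s"],"pos",s["tool_pos"].round(2),"rot",s["tool_rot"].round(4),"F",s["force"].round(2),"w",round(s["grip_width"],2))
    print("units",(d/25).round(3), "roll units",None if yaw is None else round(-np.degrees(yaw-s["tool_rot"][2])/4,3))
if __name__=="__main__":
    a=list(map(float,sys.argv[1:]));go(a[:3],a[3] if len(a)>3 else None)
E
python3 go.py 592.5 67.5 330 1.7114
python3 -c "
from h import *
t=np.load('top0.npz')
for u,v in((420,165),(415,160),(430,140),(450,120)): print(deep('top',u,v,t['d'][v,u]))"
```

```text
time_s: 1.1
tool_pos: [192.0, 644.1, 334.3]
tool_rot: [-3.136, 0.011, 1.727]
force: [-0.4, -0.6, -0.6]
grip_width: 88.2
t 1.1 pos [191.95 644.08 334.3 ] rot [-3.1356  0.0114  1.7267] F [-0.36 -0.59 -0.62] w 88.16
units [-25.268  12.249   0.388] roll units 0.219
[ 759.79182353 -229.79357765  -14.6103932 ]
[ 759.33150173 -203.49012254   19.21833348]
[ 748.27383314 -186.20023777  185.02340687]
[ 759.30084829 -196.79190265  277.51290573]
```

```bash
python3 -m inch '[[-1,0.48,0,0,0],[-1,0.48,0,0,0],[-1,0.48,0,0,0],[-1,0.48,0,0,0],[-1,0.48,0,0,0],[-1,0.48,0,0,0],[-1,0.48,0,0,0],[-1,0.48,0,0,0],[-1,0.48,0,0,0],[-1,0.48,0,0,0],[-1,0.48,0,0,0],[-1,0.48,0,0,0],[-1,0.48,0,0,0],[-1,0.48,0,0,0],[-1,0.48,0,0,0],[-1,0.48,0,0,0],[-1,0.48,0,0,0],[-1,0.48,0,0,0]]'
python3 go.py 592.5 67.5 330 1.7114
```

```text
time_s: 3.35
tool_pos: [480.9, 205.2, 336.1]
tool_rot: [-3.136, 0.014, 1.711]
force: [0.7, 0.0, 0.1]
grip_width: 88.3
t 3.35 pos [480.88 205.19 336.12] rot [-3.1356  0.0135  1.7106] F [0.65 0.03 0.05] w 88.31
units [-6.072  3.656  0.305] roll units -0.012
```

```bash
python3 -m inch '[[-1,0.6,0,0,0],[-1,0.6,0,0,0],[-1,0.6,0,0,0],[-1,0.6,0,0,0],[-1,0.6,0,0,0],[-1,0.6,0,0,0],[0,0,0,0,0]]'
python3 go.py 592.5 67.5 275 1.7114
```

```text
time_s: 4.22
tool_pos: [591.4, 57.0, 337.1]
tool_rot: [-3.136, 0.013, 1.7]
force: [-0.3, 0.6, 0.7]
grip_width: 88.5
t 4.225 pos [591.45  57.04 337.07] rot [-3.1356  0.0132  1.6997] F [-0.29  0.6   0.7 ] w 88.52
units [0.442 0.111 2.477] roll units -0.167
```

```bash
python3 -m inch '[[0.44,0.11,0,-0.17,0],[0,0,1,0,0],[0,0,1,0,0],[0,0,0.5,0,0],[0,0,0,0,0]]'
python3 go.py 592.5 67.5 203 1.7114
python3 - <<'E'
from h import *
for n,b in(("side",(190,110,120,90)),("top",(280,130,150,90))):
    p,d=bot.read_camera(n);crop(p,*b,5,f"pics/pre_{n}.png");np.savez(f"pre_{n}.npz",p=p,d=d)
E
```

```text
time_s: 4.85
tool_pos: [590.0, 73.2, 274.3]
tool_rot: [-3.137, 0.01, 1.716]
force: [-0.4, 0.6, 0.0]
grip_width: 88.4
t 4.85 pos [590.01  73.21 274.25] rot [-3.1371  0.01    1.7158] F [-0.36  0.61  0.  ] w 88.38
units [-0.212  0.078  2.852] roll units 0.063
```

View pics/pre_side.png

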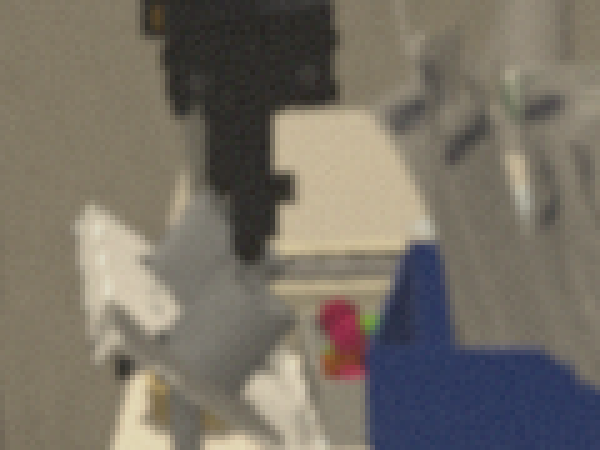

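View pics/pre_top.png

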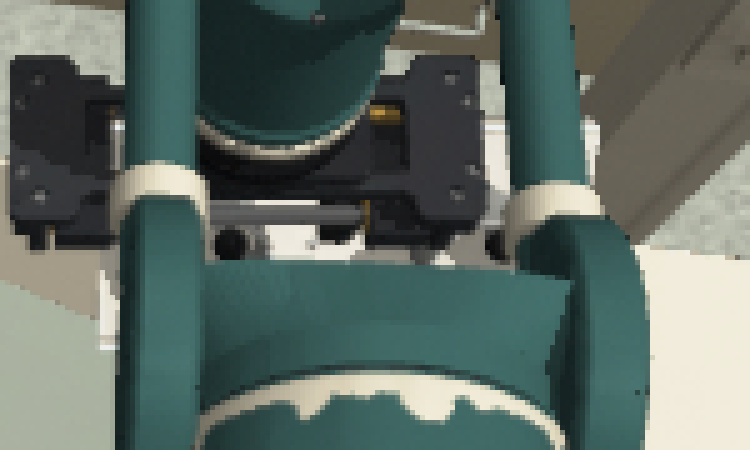

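```bash
python3 -c "
from h import *
print(proj('side',[582,126,274.3]),proj('side',[598,126,274.3]))"
python3 -m inch '[[-0.2,0.08,0.8,0.06,0],[0,0,0.8,0,0],[0,0,0.5,0,0],[0,0,0,0,0]]'
python3 go.py 592.5 67.5 203 1.7114
python3 - <<'E'
from h import *
p,d=bot.read_camera("side");crop(p,190,110,120,90,5,"pics/pre_side2.png")
E
```

```text
[240.77724645 157.34838024] [233.31836191 157.62427964]
time_s: 5.45
tool_pos: [594.4, 67.2, 220.6]
tool_rot: [-3.141, 0.01, 1.71]
force: [-0.0, -0.2, 0.4]
grip_width: 88.6
t 5.45 pos [594.42  67.23 220.64] rot [-3.1412  0.0104  1.7105] F [-0.03 -0.15  0.38] w 88.57
units [ 0.029 -0.074  0.705] roll units -0.013
```

View pics/pre_side2.png

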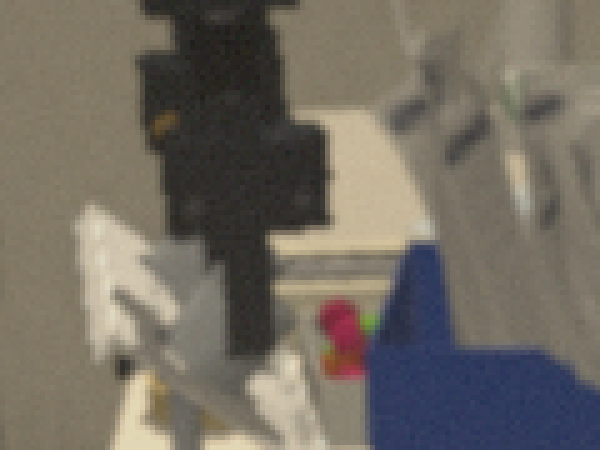

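Run:
```python
from h import *
p,d=bot.read_camera("side");np.savez("s2.npz",p=p,d=d)
for v in (165,170,174,176,178,179,180,181,182): print(v,[(u,p[v,u].max(),deep("side",u,v,d[v,u]).round(0).astype(int).tolist()) for u in(234,236,238,240,243)])
for y in(111,120,128): print(proj("side",[594.4,y,220.6]))
print(bot.sense()["tool_pos"])
```

```text
165 [(234, np.uint8(88), [598, 127, 258]), (236, np.uint8(48), [593, 133, 260]), (238, np.uint8(53), [589, 129, 258]), (240, np.uint8(48), [585, 127, 258]), (243, np.uint8(53), [578, 128, 258])]
170 [(234, np.uint8(106), [601, 87, 234]), (236, np.uint8(50), [594, 128, 247]), (238, np.uint8(53), [589, 130, 247]), (240, np.uint8(51), [585, 130, 247]), (243, np.uint8(60), [579, 125, 245])]
174 [(234, np.uint8(114), [601, 90, 226]), (236, np.uint8(54), [594, 133, 239]), (238, np.uint8(53), [590, 130, 238]), (240, np.uint8(48), [586, 128, 237]), (243, np.uint8(57), [579, 129, 237])]
176 [(234, np.uint8(112), [602, 88, 220]), (236, np.uint8(51), [595, 126, 233]), (238, np.uint8(48), [590, 128, 233]), (240, np.uint8(49), [586, 126, 232]), (243, np.uint8(56), [580, 127, 232])]
178 [(234, np.uint8(108), [602, 89, 216]), (236, np.uint8(59), [595, 129, 229]), (238, np.uint8(49), [591, 126, 228]), (240, np.uint8(54), [586, 129, 229]), (243, np.uint8(53), [580, 127, 228])]
179 [(234, np.uint8(104), [602, 91, 214]), (236, np.uint8(56), [595, 128, 226]), (238, np.uint8(57), [591, 124, 225]), (240, np.uint8(49), [587, 124, 225]), (243, np.uint8(63), [580, 123, 224])]
180 [(234, np.uint8(103), [602, 92, 212]), (236, np.uint8(69), [595, 125, 223]), (238, np.uint8(59), [591, 125, 223]), (240, np.uint8(67), [587, 122, 222]), (243, np.uint8(89), [580, 121, 221])]
181 [(234, np.uint8(105), [602, 91, 209]), (236, np.uint8(78), [598, 89, 208]), (238, np.uint8(83), [593, 88, 208]), (240, np.uint8(85), [589, 87, 207]), (243, np.uint8(117), [582, 80, 205])]
182 [(234, np.uint8(105), [602, 93, 208]), (236, np.uint8(97), [598, 92, 207]), (238, np.uint8(94), [594, 88, 205]), (240, np.uint8(92), [589, 83, 204]), (243, np.uint8(125), [588, -33, 163])]
[236.79262117 178.98721977]
[236.62850995 180.29882773]
[236.48025198 181.48361977]
[595.3293428   67.3596603  222.32453431]
```

The finger is seen where the pose says (the 7 mm x shift comes from the 8° yaw), so I'm descending to the grasp.

```bash
python3 -m inch '[[0,-0.08,0.5,0,0],[0,0,0.2,0,0],[0,0,0,0,0]]'
python3 go.py 592.5 67.5 203 1.7114
```

```text
time_s: 5.92
tool_pos: [594.1, 67.0, 204.9]
tool_rot: [3.137, 0.011, 1.711]
force: [0.4, 0.7, 0.1]
grip_width: 88.0
t 5.925 pos [594.07  66.98 204.93] rot [3.1371 0.0107 1.7106] F [0.4  0.66 0.09] w 88.03
units [ 0.03  -0.06   0.077] roll units -0.012
```

```bash
python3 -m inch '[[0,-0.08,0.1,0,0],[0,0,0,0,0]]'
python3 go.py 592.5 67.5 203 1.7114
python3 -m inch '[[0,0,0,0,0.3],[0,0,0,0,0.5],[0,0,0,0,0.7],[0,0,0,0,1],[0,0,0,0,1],[0,0,0,0,1]]'
python3 go.py 592.5 67.5 203 1.7114
```

```text
time_s: 6.18
tool_pos: [592.2, 66.7, 202.7]
tool_rot: [3.136, 0.011, 1.711]
force: [-0.5, 0.8, -0.1]
grip_width: 88.4
t 6.175 pos [592.2   66.69 202.68] rot [3.1365 0.0107 1.7106] F [-0.55  0.84 -0.08] w 88.4
units [ 0.03   0.017 -0.013] roll units -0.011
time_s: 6.92
tool_pos: [592.6, 66.6, 203.3]
tool_rot: [3.135, 0.011, 1.711]
force: [-0.2, -0.5, 0.0]
grip_width: 45.7
t 6.925 pos [592.58  66.59 203.3 ] rot [3.1355 0.011  1.7106] F [-0.18 -0.49  0.02] w 45.69
units [0.037 0.002 0.012] roll units -0.012
```

```bash
python3 -m inch '[[0,0,-0.25,0,1],[0,0,-0.25,0,1],[0,0,0,0,1]]'
python3 go.py 592.5 67.5 203 1.7114
python3 - <<'E'
from h import *
p,d=bot.read_camera("side");crop(p,190,110,120,90,5,"pics/l1.png")
E
```

```text
time_s: 7.3
tool_pos: [591.9, 66.9, 215.9]
tool_rot: [3.137, 0.011, 1.711]
force: [0.0, -0.3, -1.9]
grip_width: 45.1
t 7.3 pos [591.94  66.85 215.91] rot [3.137  0.0107 1.7106] F [ 0.02 -0.28 -1.87] w 45.11
units [0.028 0.023 0.516] roll units -0.011
```

View pics/l1.png

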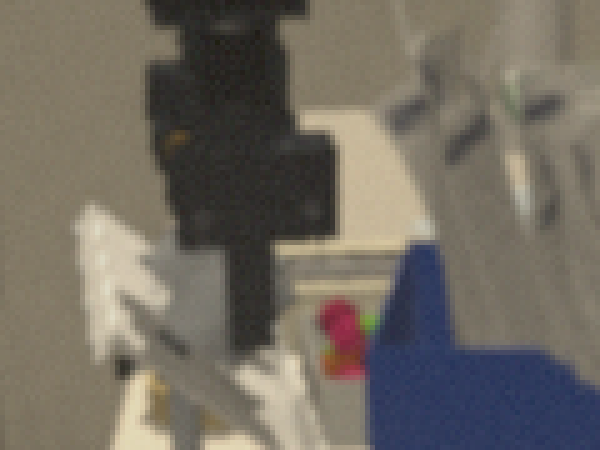

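The ring is gripped and 13 mm up, with its weight on the tool. Next I slide it off along the peg.

```bash
python3 -m inch '[[0,-0.33,-0.38,0,1],[0,-0.33,-0.38,0,1],[0,-0.33,-0.38,0,1]]'
python3 -m inch '[[0,-0.33,-0.38,0,1],[0,-0.33,-0.38,0,1],[0,0,0,0,1]]'
python3 - <<'E'
from h import *
p,d=bot.read_camera("side");crop(p,190,100,120,90,5,"pics/l2.png")
p,d=bot.read_camera("top");crop(p,280,130,150,90,5,"pics/l2t.png")
E
```

```text
time_s: 7.72
tool_pos: [564.9, 63.5, 244.6]
tool_rot: [3.14, 0.01, 1.711]
force: [0.5, -0.7, -1.8]
grip_width: 45.1
time_s: 8.1
tool_pos: [547.3, 61.2, 267.2]
tool_rot: [3.136, 0.011, 1.711]
force: [0.3, 0.3, -2.1]
grip_width: 45.3
```

View pics/l2.png

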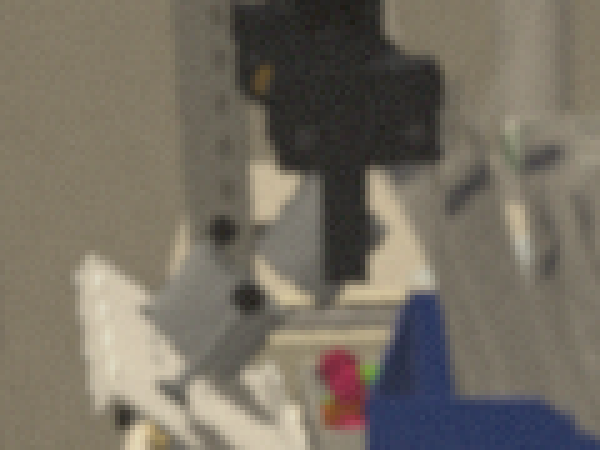

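View pics/l2t.png

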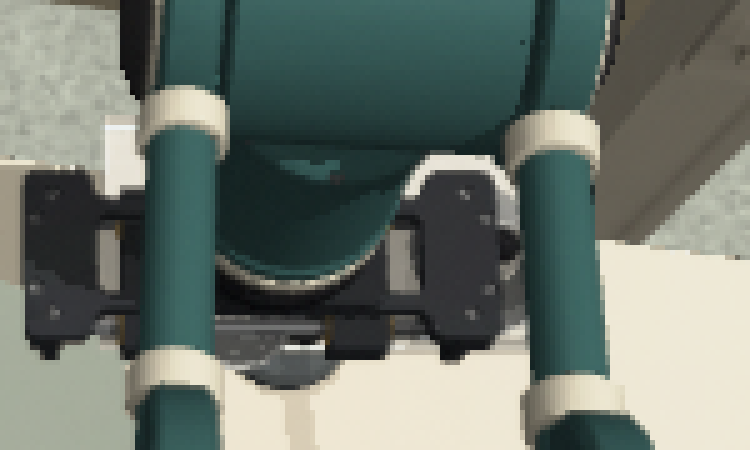

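The ring is off the peg, still tilted 41° in the grip, and the other ring is undisturbed. I'll stand it upright on the bench first, so I need an empty spot.

Run:
```python
from h import *
t=np.load("top0.npz");d=t["d"]
pts=np.array([[*deep("top",u,v,d[v,u])] for v in range(150,360) for u in range(160,460) if d[v,u]>0])
def mx(x0,x1,y0,y1):
    m=(pts[:,0]>x0)&(pts[:,0]<x1)&(pts[:,1]>y0)&(pts[:,1]<y1);return int(np.percentile(pts[m,2],99)) if m.any() else -1
ys=list(range(400,-200,-20));print("     "+" ".join(f"{y:4d}" for y in ys))
for x in range(500,250,-20): print(x,"|"," ".join(f"{mx(x-10,x+10,y-10,y+10):4d}" for y in ys))
```

```text
Traceback (most recent call last):
  File "h.py", line 13, in deep
    o,d=ray(n,u,v);return o+d*D
        ~~~^^^^^^^
  File "h.py", line 4, in ray
    c=bot.calibration(n);K=c["mtx"];V=c["view"]
ValueError: time passes only in moves, steps and waits
```

```bash
python3 - <<'E'
import re
s=open("h.py").read()
s=s.replace("def ray(","_C={}\ndef cal(n):\n    if n not in _C:_C[n]=bot.calibration(n)\n    return _C[n]\ndef ray(",1).replace("c=bot.calibration(n);","c=cal(n);")
open("h.py","w").write(s)
E
python3 - <<'E'
from h import *
t=np.load("top0.npz");d=t["d"]
pts=np.array([[*deep("top",u,v,d[v,u])] for v in range(150,360) for u in range(160,460) if d[v,u]>0])
def mx(x0,x1,y0,y1):
    m=(pts[:,0]>x0)&(pts[:,0]<x1)&(pts[:,1]>y0)&(pts[:,1]<y1);return int(np.percentile(pts[m,2],99)) if m.any() else -1
ys=list(range(400,-200,-20));print("     "+" ".join(f"{y:4d}" for y in ys))
for x in range(500,250,-20): print(x,"|"," ".join(f"{mx(x-10,x+10,y-10,y+10):4d}" for y in ys))
print(bot.sense()["time_s"])
E
```

```text
400  380  360  340  320  300  280  260  240  220  200  180  160  140  120  100   80   60   40   20    0  -20  -40  -60  -80 -100 -120 -140 -160 -180
500 |    0    2    2  150  151  151  152  151  151  152  151  151  152  152  151  151  150    0    2    1    9    9    9    1    2    2  140  248  286  277
480 |    2   34    2  149  151  151  150  153  150  151  150  151  150  152  152  151  149    2    2   11   21   23   18    3    7    9  141  238  251  285
460 |   36   60   41    4   70  146  151  151  152  152  152  151  151  151  151  151    2    3    1   12   25   37   20    9    9   98  139  169  204  256
440 |    2   57   37    2    3    0    3  133  110  150  150  151  151  151  152  150    4    4    2   11   20   22   18    9  222  230  234  243  241  266
420 |    0    2    5    4    1    3   58  142  143  143  140  111  148  151  151  149    3    3    2    4    9   11    9    8    8  192  246  247  281  278
400 |    1    2    2    1    2    2    2    2  100   98  142    2    6    4    3   15   13    3    3    4    5    5    7    7    7  197  228  229  240  241
380 |    1    2
[... 380 characters left out ...]
 3    3    4    3    4    3    5    4    6  104  101  105  106   98   90
320 |    1    2    2    9   10   10    3    2    2    2    3    3    1    2    3    3    3    2    4    3    4    3    3    4    3   88   93   91   84   76
300 |    1    3    4    3    4    3    3    4    3    3    2    4    2    4    3    3    4    3   10    8    5    5    2    3    3   76   76   77   71   62
280 |    3    3    3    3    2    4    4    2    3    2    4    5    2    2    4    9   11    8    4    4    5    6    5    4    5   63   64   63   58   54
260 |    2    3    2   62   66    2    3    2    2    4    5    2    3    3   11   11    7    5    3    6    6    7    6    7    6   57   58   57   54   50
8.2
```

```bash
python3 -m inch '[[0,-0.4,-0.4,0,1],[0.5,-0.6,0,0,1],[0.8,-0.8,0,0,1],[0.8,-0.8,0,0,1],[0.8,-0.8,0,0,1],[0.8,-0.8,0,0,1],[0.8,-0.8,0,0,1],[0.8,-0.7,0,0,1],[0.5,-0.4,0,0,1],[0,0,0,0,1]]'
python3 go.py 325 232 100 1.7114
```

```text
time_s: 9.45
tool_pos: [360.5, 189.5, 271.7]
tool_rot: [-3.138, 0.007, 1.712]
force: [-0.1, 0.5, -1.3]
grip_width: 45.1
t 9.45 pos [360.52 189.54 271.71] rot [-3.1384  0.0073  1.7117] F [-0.12  0.49 -1.34] w 45.14
units [ 1.932 -1.146  6.858] roll units 0.004
```

```bash
python3 -m inch '[[0.8,-0.5,0.5,0,1],[0.8,-0.5,0.8,0,1],[0.3,-0.1,1,0,1],[0,0,1,0,1],[0,0,1,0,1],[0,0,1,0,1],[0,0,0.8,0,1],[0,0,0.5,0,1],[0,0,0,0,1]]'
python3 go.py 325 232 22 1.7114
python3 - <<'E'
from h import *
p,d=bot.read_camera("side");crop(p,300,180,150,150,4,"pics/b1.png");np.savez("b1.npz",p=p,d=d)
E
```

```text
time_s: 10.58
tool_pos: [326.5, 230.4, 102.1]
tool_rot: [3.141, 0.008, 1.711]
force: [-0.1, -0.1, -2.0]
grip_width: 45.2
t 10.575 pos [326.47 230.37 102.09] rot [3.1408 0.0081 1.7106] F [-0.14 -0.05 -1.99] w 45.16
units [ 0.099 -0.052  3.203] roll units -0.011
```

View pics/b1.png

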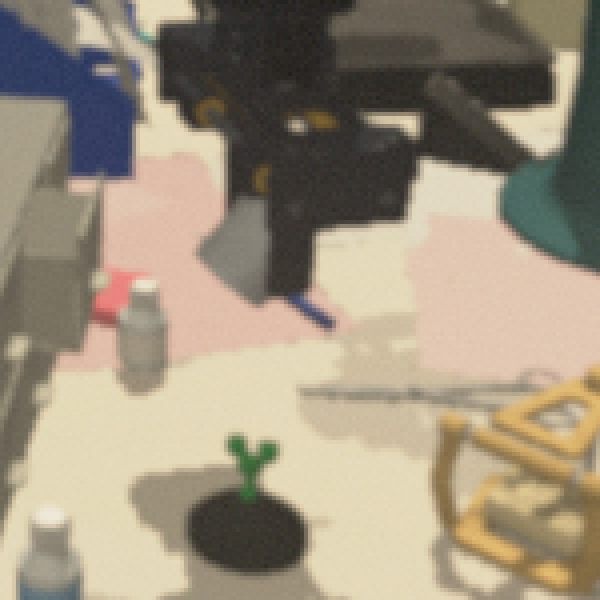

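```bash
python3 -m inch '[[0,0,0.9,0,1],[0,0,0.9,0,1],[0,0,0.6,0,1],[0,0,0.3,0,1],[0,0,0,0,1]]'
python3 go.py 325 232 20 1.7114
```

```text
time_s: 11.25
tool_pos: [333.2, 233.6, 39.5]
tool_rot: [3.128, 0.003, 1.711]
force: [-0.1, -0.3, -1.9]
grip_width: 45.2
t 11.25 pos [333.19 233.61  39.52] rot [3.1280e+00 2.6000e-03 1.7105e+00] F [-0.07 -0.31 -1.87] w 45.18
units [-0.016 -0.344  0.776] roll units -0.013
```

```bash
python3 -m inch '[[0,-0.35,0.3,0,1],[0,0,0.2,0,1],[0,0,0.1,0,1],[0,0,0,0,1]]'
python3 go.py 325 232 20 1.7114
```

```text
time_s: 11.75
tool_pos: [325.3, 233.2, 25.1]
tool_rot: [3.125, 0.001, 1.711]
force: [0.2, 0.5, -2.0]
grip_width: 45.5
t 11.75 pos [325.34 233.18  25.13] rot [3.1250e+00 1.2000e-03 1.7107e+00] F [ 0.25  0.54 -2.03] w 45.47
units [-0.044 -0.023  0.205] roll units -0.01
```

```bash
python3 -m inch '[[0,0,0.1,0,1],[0,0,0.08,0,1],[0,0,0,0,1]]'
python3 -m inch '[[0,0,0.06,0,1],[0,0,0.06,0,1],[0,0,0,0,1]]'
```

```text
time_s: 12.12
tool_pos: [325.9, 233.4, 20.6]
tool_rot: [3.124, 0.001, 1.711]
force: [-0.1, 0.4, -1.8]
grip_width: 45.3
time_s: 12.5
tool_pos: [326.7, 233.7, 18.4]
tool_rot: [3.123, 0.001, 1.711]
force: [-1.6, -1.0, 2.3]
grip_width: 45.7
```

```bash
python3 -m inch '[[0,0.16,0.04,0,1],[0,0.16,0.04,0,1]]'
python3 -m inch '[[0,0.16,0.05,0,1],[0,0.16,0.05,0,1]]'
python3 - <<'E'
from h import *
p,d=bot.read_camera("side");crop(p,300,180,150,150,4,"pics/b2.png")
E
```

```text
time_s: 12.75
tool_pos: [333.8, 234.6, 17.1]
tool_rot: [3.126, 0.001, 1.711]
force: [-4.3, -0.7, 5.1]
grip_width: 45.5
time_s: 13.0
tool_pos: [340.2, 235.4, 14.6]
tool_rot: [3.131, 0.002, 1.71]
force: [-4.6, 0.9, 4.5]
grip_width: 45.7
```

View pics/b2.png

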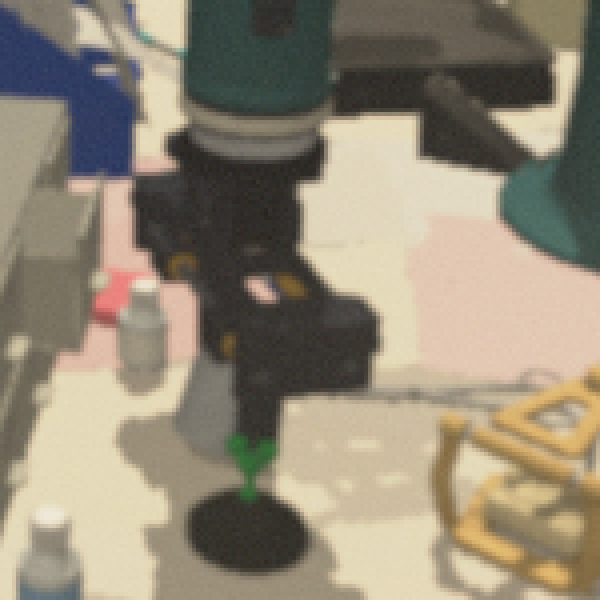

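The ring is tipping upright: its edge at (185,430) is now much steeper. I'll keep going.

```bash
python3 -m inch '[[0,0.16,0.03,0,1],[0,0.16,0.03,0,1]]'
python3 -m inch '[[0,0.16,0.03,0,1],[0,0.1,0.03,0,1]]'
python3 - <<'E'
from h import *
p,d=bot.read_camera("side");crop(p,300,200,150,110,5,"pics/b3.png")
E
```

```text
time_s: 13.3
tool_pos: [346.7, 236.1, 12.9]
tool_rot: [3.135, 0.003, 1.709]
force: [-5.0, -0.0, 5.0]
grip_width: 45.6
time_s: 13.55
tool_pos: [351.3, 236.5, 11.1]
tool_rot: [3.14, 0.003, 1.708]
force: [-5.7, -0.1, 6.1]
grip_width: 46.0
```

View pics/b3.png

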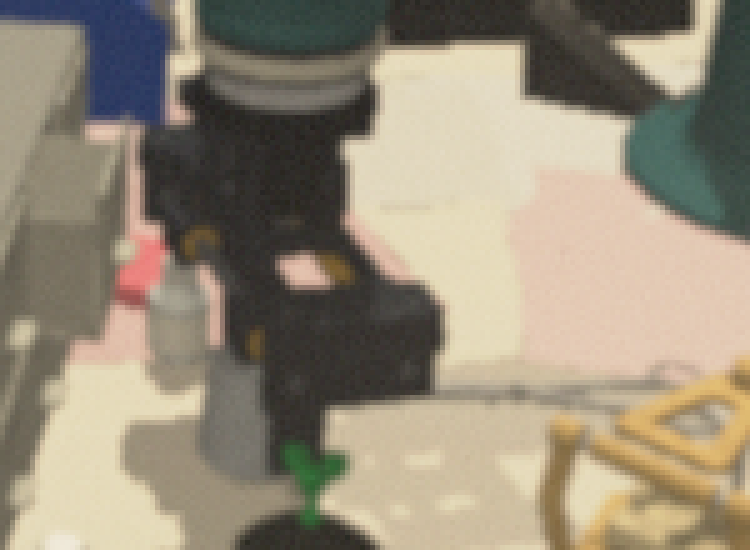

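```bash
python3 -m inch '[[0,0.12,0.03,0,1],[0,0.12,0.04,0,1]]'
python3 -m inch '[[0,0.05,0.04,0,1],[0,0,0.06,0,1]]'
```

```text
time_s: 13.85
tool_pos: [355.2, 236.9, 9.1]
tool_rot: [-3.139, 0.004, 1.708]
force: [-11.8, -0.8, 17.8]
grip_width: 45.6
time_s: 14.1
tool_pos: [355.1, 236.9, 9.1]
tool_rot: [-3.133, 0.005, 1.707]
force: [-6.6, -4.9, 22.8]
grip_width: 46.1
```

```bash
python3 -m inch '[[0,0,0,0,0.9],[0,0,0,0,0.4],[0,0,0,0,0.35],[0,0,-0.1,0,0.3],[0,0,0,0,0.3]]'
python3 - <<'E'
from h import *
p,d=bot.read_camera("side");crop(p,300,200,150,110,5,"pics/b4.png");np.savez("b4.npz",p=p,d=d)
E
```

```text
time_s: 14.72
tool_pos: [356.6, 237.6, 12.2]
tool_rot: [-3.137, 0.004, 1.708]
force: [-0.1, -0.1, -0.9]
grip_width: 61.7
```

View pics/b4.png

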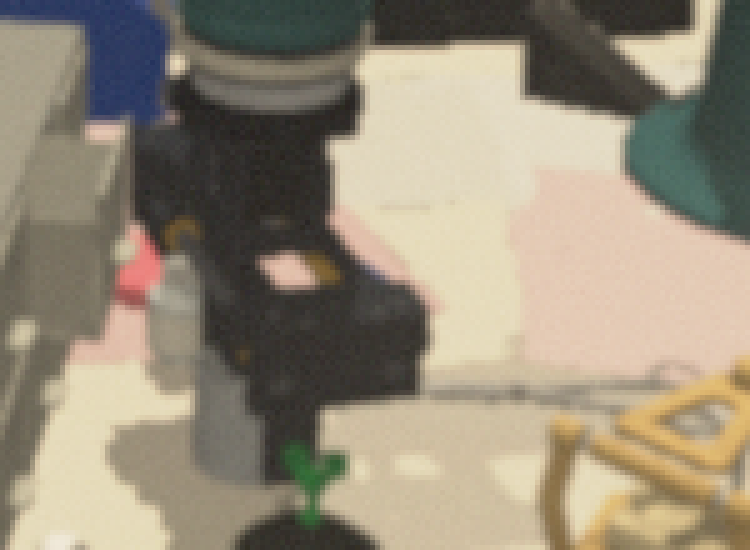

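```bash
python3 -m inch '[[0,0,-0.3,0,0.2],[0,0,-0.8,0,0],[0,0,-1,0,0],[0,0,-0.8,0,0],[0,0,0,0,0]]'
python3 - <<'E'
from h import *
p,d=bot.read_camera("side");crop(p,300,200,150,110,5,"pics/b5.png");np.savez("b5.npz",p=p,d=d)
p,d=bot.read_camera("top");crop(p,180,220,150,110,5,"pics/b5t.png");np.savez("b5t.npz",p=p,d=d)
E
```

```text
time_s: 15.4
tool_pos: [356.9, 237.8, 87.8]
tool_rot: [-3.136, 0.004, 1.708]
force: [-0.3, 0.3, 0.4]
grip_width: 88.4
```

View pics/b5.png

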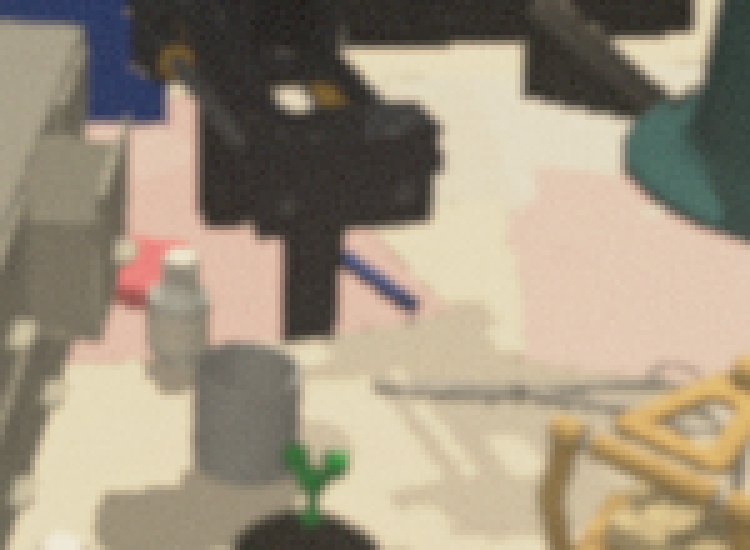

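View pics/b5t.png

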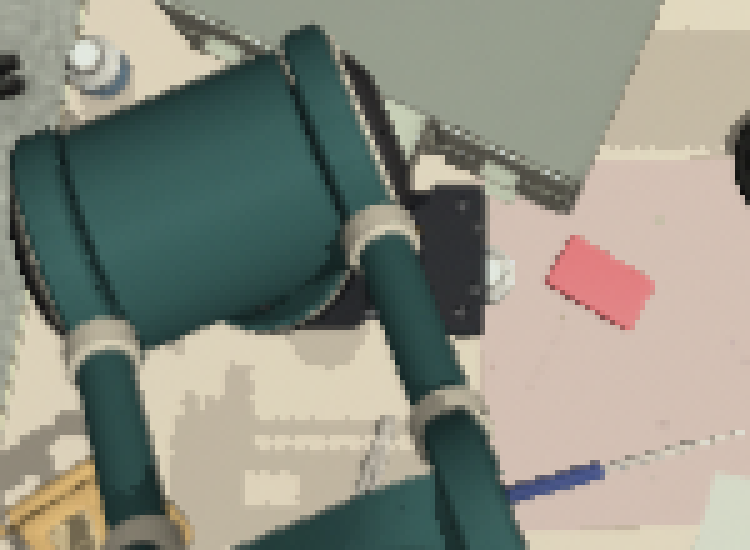

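Run:
```python
from h import *
im=np.load("b5.npz");p=im["p"].astype(int);d=im["d"]
sub=p[260:300,330:368]
sat=sub.max(2)-sub.min(2)
for v in range(264,300,3): 
    print(v," ".join(f"{x.max():3d}" for x in p[v,334:366]))
for u in(345,349,352): print(u,[int(p[v,u].max()) for v in range(264,302)])
b=np.array([deep("side",u,v,d[v,u]) for v in range(282,292) for u in range(343,357)]);print(b.mean(0),np.percentile(b[:,1],[5,50,95]))
```

```text
264 156 158 152 148 143 144 142 168 213 225 225 225 226 226 224 225 226 225 224 226 226 215 147  83  56  61  58  55  56  59  60  61
267 159 156 157 156 148 143 142 164 209 222 220 217 215 214 218 218 218 220 223 225 224 207 154  97  92 101 113 123 137 140 135 135
270 154 154 152 146 141 139 125 118 121 119 113 112 112 116 120 121 120 127 128 130 136 151 167 191 211 223 228 228 230 229 227 221
273 147 150 151 147 137 122 105 107 107 112 109 112 113 120 121 120 122 122 119 126 118 121 115 113 129 173 201 215 217 213 212 210
276 154 153 156 150 140 121 113 116 114 114 111 112 113 121 118 120 121 121 122 123 118 118 118 128 144 162 196 218 226 224 225 225
279 220 221 221 220 186 137 116 115 118 118 120 122 123 125 122 120 120 119 117 118 120 116 110 111 114 139 193 224 229 231 230 230
282 229 230 229 222 187 136 113 115 117 121 119 123 120 125 121 119 120 116 117 118 115 114 110 108 112 149 208 228 230 229 230 229
285 229 230 227 223 184 133 115 116 119 121 121 119 120 120 121 120 121 116 120 117 114 114 111 106 109 143 185 206 210 207 207 211
288 230 229 229 222 173 127 112 113 117 118 
[... 450 characters left out ...]
5 150 135 119 108 101 100 127 172
345 [225, 225, 226, 217, 171, 130, 112, 111, 112, 112, 112, 114, 112, 114, 120, 122, 120, 124, 123, 122, 125, 119, 118, 123, 121, 121, 124, 120, 123, 122, 124, 124, 138, 150, 155, 156, 157, 156]
349 [225, 225, 225, 218, 180, 134, 121, 119, 122, 120, 122, 124, 120, 119, 123, 120, 116, 120, 119, 122, 119, 120, 118, 120, 120, 122, 119, 122, 120, 121, 119, 116, 126, 137, 154, 157, 156, 156]
352 [224, 224, 226, 223, 202, 155, 128, 124, 121, 119, 120, 120, 122, 121, 122, 117, 118, 117, 117, 121, 120, 120, 118, 118, 116, 120, 116, 117, 117, 116, 113, 115, 125, 142, 153, 157, 158, 155]
[364.7875581  261.42460337  24.73126226] [256.46720887 260.98642145 264.10849862]
```

```bash
python3 - <<'E'
from h import *
print("front bottom",plane("side",348.95,296.6,0)); print("back top",plane("side",348.95,268.3,45))
from scipy.optimize import brentq
E
python3 go.py 364 238 12 1.7114
```

```text
front bottom [365.14350222 261.53042736   0.        ]
back top [358.83519637 221.95810964  45.        ]
t 15.5 pos [355.46 237.01  85.99] rot [-3.1331  0.0056  1.7077] F [ 0.39 -0.84 -0.5 ] w 87.94
units [0.009 0.369 2.957] roll units -0.054
```

Run:
```python
from h import *
for x in(362,364,366): print(x,proj("side",[x,238.5,22]),proj("side",[x,238.5,45]),proj("side",[x,238.5,0]))
```

```text
362 [348.64063034 281.67919863] [348.98822739 272.33441934] [348.31496538 290.46629862]
364 [347.71289634 281.72270038] [348.05225495 272.3776904 ] [347.39496197 290.51001093]
366 [346.785055   281.76622206] [347.11617362 272.42097996] [346.47485268 290.55374446]
```

```bash
python3 go.py 361.5 239.5 12 1.7114; python3 -m inch '[[0,0.26,0.4,0,0],[0,0,0.9,0,0],[0,0,0.9,0,0],[0,0,0.5,0,0],[0,0,0,0,0]]'; python3 go.py 361.5 239.5 12 1.7114
```

```text
t 15.5 pos [355.46 237.01  85.99] rot [-3.1331  0.0056  1.7077] F [ 0.39 -0.84 -0.5 ] w 87.94
units [0.082 0.278 2.957] roll units -0.054
time_s: 16.12
tool_pos: [359.3, 235.5, 10.7]
tool_rot: [-3.126, 0.009, 1.708]
force: [0.7, -0.0, 0.4]
grip_width: 87.9
t 16.125 pos [359.31 235.54  10.72] rot [-3.126   0.0087  1.7077] F [ 0.71 -0.05  0.41] w 87.94
units [ 0.145  0.108 -0.054] roll units -0.053
```

```bash
python3 -m inch '[[0.14,0.1,-0.06,0,0],[0,0,0,0,0.2]]'; python3 -m inch '[[0,0,0,0,0.35],[0,0,0,0,0.42],[0,0,0,0,0.48],[0,0,0,0,1],[0,0,0,0,1],[0,0,0,0,1]]'
python3 go.py 361.5 239.5 12 1.7114
```

```text
time_s: 16.38
tool_pos: [362.2, 240.0, 12.7]
tool_rot: [-3.127, 0.008, 1.707]
force: [-0.2, -0.1, 0.1]
grip_width: 80.2
time_s: 17.12
tool_pos: [363.4, 240.7, 14.3]
tool_rot: [-3.13, 0.007, 1.708]
force: [0.2, 0.7, -1.3]
grip_width: 45.8
t 17.125 pos [363.37 240.67  14.3 ] rot [-3.1302  0.0071  1.7078] F [ 0.21  0.73 -1.29] w 45.77
units [-0.035 -0.079  0.093] roll units -0.052
```

```bash
python3 -m inch '[[0,0,-0.4,0,1],[0,0,-0.8,0,1],[0,0,-0.9,0,1],[0,0,-0.8,0,1],[0,0,0,0,1]]'; python3 go.py 352 322 90 1.7114
```

```text
time_s: 17.75
tool_pos: [362.9, 240.7, 89.6]
tool_rot: [-3.128, 0.008, 1.708]
force: [1.0, 0.1, -1.5]
grip_width: 45.7
t 17.75 pos [362.88 240.7   89.57] rot [-3.1277  0.0079  1.7077] F [ 1.01  0.1  -1.53] w 45.65
units [ 3.281  0.012 -0.043] roll units -0.053
```

```bash
python3 -m inch '[[0.7,0,0,0,1],[0.8,0,0,0,1],[0.8,0,0,0,1],[0.7,0,0,0,1],[0.1,0,0,0,1],[0,0,0,0,1]]'; python3 go.py 352 322 90 1.7114
python3 - <<'E'
from h import *
p,d=bot.read_camera("side");crop(p,300,220,130,110,5,"pics/f1.png");np.savez("f1.npz",p=p,d=d)
p,d=bot.read_camera("top");crop(p,160,210,130,110,5,"pics/f1t.png");np.savez("f1t.npz",p=p,d=d)
E
```

```text
time_s: 18.5
tool_pos: [348.4, 321.3, 84.3]
tool_rot: [-3.121, 0.011, 1.708]
force: [-0.2, 0.2, -1.7]
grip_width: 45.6
t 18.5 pos [348.37 321.32  84.34] rot [-3.1211  0.0107  1.7076] F [-0.22  0.18 -1.73] w 45.65
units [ 0.005  0.143 -0.229] roll units -0.054
```

View pics/f1.png

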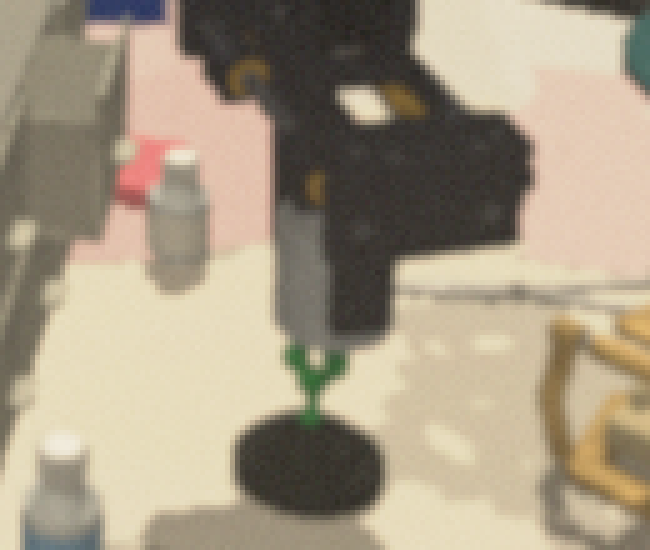

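View pics/f1t.png

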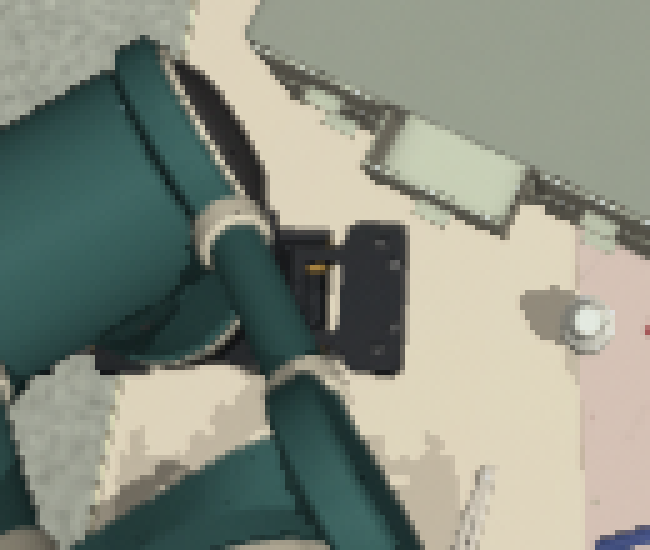

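```bash
cat > fit.py <<'E'
from h import *
from scipy.optimize import least_squares
def cyl(P,r,g):
    # visible cylinder surface, radius r, vertical axis; robust
    f=lambda c:np.hypot(P[:,0]-c[0],P[:,1]-c[1])-r
    s=least_squares(f,g,loss="soft_l1",f_scale=2);return s.x,np.std(f(s.x)),len(P)
def pts(d,u0,u1,v0,v1,mask=None):
    return np.array([deep("side",u,v,d[v,u]) for v in range(v0,v1) for u in range(u0,u1) if d[v,u]>0 and (mask is None or mask[v,u])])
def former(im):
    p=im["p"].astype(int);d=im["d"];m=p.max(2)<75
    P=pts(d,340,385,295,330,m);q=P[(P[:,2]<8.5)&(P[:,2]>1)&(P[:,1]>325)];
    return q,cyl(q,30,[352,322])
E
python3 - <<'E'
from fit import *
for n in("side0","b5","f1","s2"):
    im=np.load(n+".npz");q,r=former(im);print(n,r,q.mean(0))
im=np.load("b5.npz");print("ring b5",cyl(pts(im["d"],341,358,276,290),23,[362,238]))
im=np.load("f1.npz");P=pts(im["d"],356,365,263,286);print(P.mean(0));print("ring f1",cyl(P,23,[350,321]))
p=im["p"]
for v in(264,270,276,280,284,286,287,288,289,290,291): print(v," ".join(f"{x.max():3d}" for x in p[v,352:382]))
E
```

```text
side0 (array([352.84536939, 321.79829636]), np.float64(2.173595065709217), 87) [358.83002978 346.834458     5.81390438]
b5 (array([352.55608354, 322.12947858]), np.float64(2.416527824619315), 79) [359.21672693 346.68251826   5.91922074]
f1 (array([352.80309651, 321.78774045]), np.float64(2.14387880595911), 84) [356.68316923 346.96770193   6.00348705]
s2 (array([353.01007095, 321.79203859]), np.float64(1.8394604147502065), 74) [357.47479425 346.30944384   5.5096869 ]
ring b5 (array([362.05918581, 239.60262161]), np.float64(3.760248850206316), 238)
[362.16412032 335.83481522  99.3078979 ]
ring f1 (array([344.92025307, 324.79161755]), np.float64(13.195438696428091), 207)
264 228 213 153 113 110 109 109 109 108 112 116 110  89  72  58  58  58  60  63  65  64  66  59  62  58  60  56  62  60  60
270 231 227 199 145 113 109 115 118 121 120 121 113  97  69  61  58  59  59  59  55  54  60  59  56  62  59  58  62  66  73
276 232 228 205 149 121 113 121 123 121 122 123 118 118 104  80  62  55  58  60  60  59  57  61  59  56  73 123 184 211 217
280 231 224 190 137 120 114 119 120 120 118 120 124
[... 240 characters left out ...]
 122 124 121 110  88  76  73  75  78  78  78  80  82  89 108 150 194 216 216 212
287 232 231 232 229 216 174 135 116 119 124 123 127 123 120 104  95  95  93  98  99 102 102 110 123 144 191 221 226 223 217
288 231 231 232 231 220 179 138 112 113 121 129 131 126 122 114 112 108 111 113 116 122 129 145 164 190 217 228 230 228 220
289 231 231 232 227 203 156 124 107 106 125 152 156 136 120 113 115 110 123 139 155 165 178 190 212 222 228 231 232 229 222
290 231 232 232 223 182 135 115 103 100 135 189 192 153 112 102 103 109 139 180 211 217 220 225 228 229 233 231 232 231 226
291 232 230 231 224 173 133 112 108 105 139 201 210 165 112  94  93 104 144 206 227 231 229 230 232 231 231 230 229 228 226
```

```bash
python3 - <<'E'
from fit import *
im=np.load("f1.npz");d=im["d"]
for a,b in((268,284),(272,284),(276,285)):
    P=pts(d,356,364,a,b);print(P.mean(0),P.std(0),cyl(P,23,[350,321]))
for x in(350,352,354): print(x,proj("side",[x,321,93]),proj("side",[x,321+23,71]))
P=pts(d,368,376,265,283);print("finger",P.mean(0),P.std(0))
E
python3 go.py 352 322 90
```

```text
[363.25935035 337.10960033  96.87220678] [3.61725793 5.33656296 9.90798863] (array([345.96730637, 323.3924945 ]), np.float64(1.1161208435724785), 128)
[363.22251004 337.68261561  92.9015377 ] [3.43598608 4.15409606 7.79491493] (array([346.30835218, 323.04441845]), np.float64(1.116385673716254), 96)
[363.01016493 337.73098561  87.50380429] [3.44945002 4.17862905 6.11912669] (array([346.13809311, 323.02033106]), np.float64(1.159887331776218), 72)
350 [364.46460534 272.5337487 ] [366.72294042 289.04806392]
352 [363.42562301 272.58159961] [365.66733909 289.09781085]
354 [362.38651664 272.62947297] [364.61161083 289.14758487]
finger [354.03763159 385.31976011 129.29712184] [ 8.67974973 25.23452274 25.02258164]
t 18.6 pos [348.58 320.93  84.54] rot [-3.1214  0.0104  1.7068] F [ 0.37  0.06 -3.18] w 45.39
units [ 0.022  0.137 -0.221] roll units None
```

Run:
```python
from fit import *
im=np.load("b5.npz");d=im["d"]
for a,b in((340,347),(340,350),(348,358),(340,358)): print(a,b,cyl(pts(d,a,b,278,291),23,[362,238]))
im=np.load("f1.npz");d=im["d"]
# fix x by silhouette, y from depth
P=pts(d,356,364,268,284)
for x in(345.5,346,346.5):
    print(x,np.median(P[:,1]-np.sqrt(23**2-(P[:,0]-x)**2)))
```

```text
340 347 (array([361.21035352, 240.18290705]), np.float64(1.2271549105936408), 91)
340 350 (array([361.85724943, 239.37391324]), np.float64(1.27140644829971), 130)
348 358 (array([361.99163549, 239.45091014]), np.float64(8.142560279958078), 130)
340 358 (array([361.83821737, 239.42980102]), np.float64(6.154457194438784), 234)
345.5 nan
346 323.40250102681114
346.5 322.63869502562017<stdin>:8: RuntimeWarning: invalid value encountered in sqrt
```

```bash
python3 -m inch '[[-0.05,0.25,0.1,0,1],[0,0,0.1,0,1],[0,0,0,0,1]]'; python3 go.py 352 322 30 1.7114
python3 - <<'E'
from fit import *
p,d=bot.read_camera("side");crop(p,300,220,130,110,5,"pics/f2.png");np.savez("f2.npz",p=p,d=d)
print(proj("side",[352.8,321.9,5]))
im=dict(p=p,d=d);print(former(im)[1])
for a,b in((270,286),(275,287)):
    P=pts(d,353,361,a,b);print(P.mean(0),cyl(P,23,[352,321]))
p=p.astype(int)
for v in(278,280,282,284,286,288,290,292,294): print(v," ".join(f"{x.max():3d}" for x in p[v,346:380]))
for v in(308,311,314): print(v," ".join(f"{x.max():3d}" for x in p[v,344:380]))
E
```

```text
time_s: 18.98
tool_pos: [355.7, 319.2, 79.1]
tool_rot: [-3.122, 0.011, 1.705]
force: [0.4, -0.7, -2.0]
grip_width: 45.5
t 18.975 pos [355.68 319.24  79.1 ] rot [-3.1216  0.0107  1.7049] F [ 0.38 -0.68 -2.  ] w 45.52
units [ 0.15  -0.092  1.965] roll units -0.093
[361.17242018 311.4938021 ]
(array([353.04761507, 321.69870505]), np.float64(2.6461928015702396), 84)
[369.9434421  341.97816081  95.87584415] (array([351.32082524, 323.63219397]), np.float64(16.995435872575893), 127)
[368.55450685 337.33941055  86.51807952] (array([352.61249486, 321.57851653]), np.float64(1.0675887571034703), 95)
278 232 232 231 224 190 138 116 117 119 121 119 123 120 119 114  89  67  60  55  55  59  64  54  54  60  60  58  74 119 160 178 177 180 183
280 231 231 231 224 192 137 115 116 117 118 116 119 124 119 111  87  68  60  59  58  59  59  55  59  59  59  59  89 151 205 223 224 226 224
282 231 230 231 223 189 142 114 117 118 118 119 120 120 121 113  88  64  57  56  60  58  60  59  56  60  59  62  98 148 193 209 210 211 208
284 231 232 230 224 190 141 118 115 116 118 119 122 123 121 113  86  67  59  56  58 
[... 499 characters left out ...]
 230 231 231 232 226 189 136 109 101 102 116 133 143 129 110 104 103 111 150 209 227 231 231 228 226 217 211 210 207
294 230 230 230 230 232 231 231 230 232 230 227 218 179 133  98  87  97 105 103  97 101 106 132 179 222 230 231 229 220 215 210 209 208 206
308 231 226 203 146  89  66  64  64  61  60  58  60  58  59  55  61  58  57  56  61  59  55  59  57  61  63  60  61  64  80 115 157 192 205 206 211
311 231 222 172 110  68  62  63  56  59  57  55  57  57  60  60  54  59  60  55  55  58  52  59  57  56  58  56  61  56  60  63  80 135 183 203 208
314 231 224 177 112  68  55  60  55  59  51  56  53  56  57  55  55  57  57  57  57  60  51  55  55  55  51  58  60  64  62  63  69 117 174 203 208
```

View pics/f2.png

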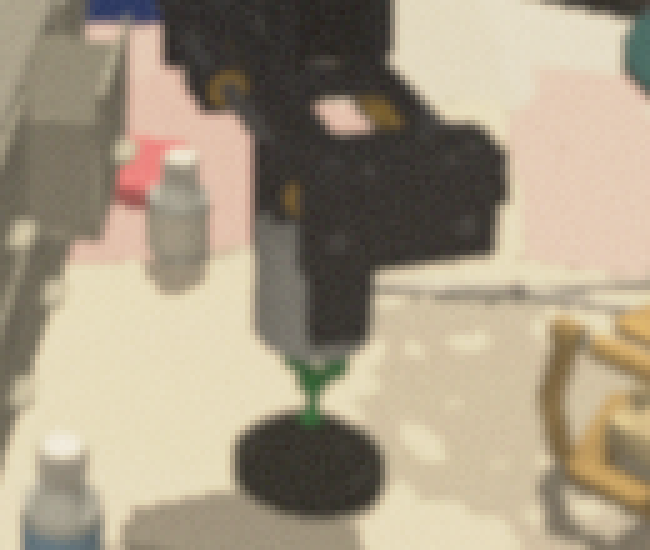

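```bash
python3 -m inch '[[0.03,-0.02,0.3,0,1],[0,0,0.3,0,1],[0,0,0,0,1]]'; python3 go.py 355 319.6 40 1.7049
```

```text
time_s: 19.4
tool_pos: [354.7, 319.6, 63.1]
tool_rot: [-3.122, 0.011, 1.705]
force: [0.2, 0.1, -1.8]
grip_width: 45.6
t 19.4 pos [354.68 319.64  63.12] rot [-3.1217  0.0106  1.7048] F [ 0.16  0.09 -1.83] w 45.57
units [0.007 0.031 0.924] roll units -0.002
```

```bash
python3 -m inch '[[0,0,0.3,0,1],[0,0,0.3,0,1],[0,0,0.2,0,1],[0,0,0,0,1]]'; python3 go.py 355 319.6 37 1.7049
python3 - <<'E'
from fit import *
p,d=bot.read_camera("side");crop(p,320,250,90,80,7,"pics/f3.png");np.savez("f3.npz",p=p,d=d)
for a,b in((284,296),(288,300)):
  for c in(352,353): 
    P=pts(d,c,c+8,a,b);print(P.mean(0),cyl(P,23,[352,321]))
p=p.astype(int)
for v in range(290,318,2): print(v," ".join(f"{x.max():3d}" for x in p[v,344:380]))
for x in(352,353,354): print(x,proj("side",[x,321.6,45]))
E
```

```text
time_s: 19.9
tool_pos: [354.0, 319.3, 41.3]
tool_rot: [-3.121, 0.011, 1.705]
force: [-0.3, -0.2, -2.0]
grip_width: 45.7
t 19.9 pos [354.03 319.28  41.33] rot [-3.1211  0.011   1.705 ] F [-0.31 -0.16 -2.03] w 45.66
units [0.009 0.044 0.172] roll units 0.002
[368.3934887  331.69043089  63.13090349] (array([350.73886349, 323.44722517]), np.float64(13.942311013811214), 96)
[368.65664814 340.60651786  68.88864688] (array([350.27692159, 324.40546992]), np.float64(23.789622326572175), 96)
[369.76162027 338.84195161  58.81788817] (array([350.76483196, 322.90499161]), np.float64(14.046100543326348), 96)
[369.29616992 344.82796506  62.69733611] (array([348.08793073, 327.26426626]), np.float64(20.170349642908164), 96)
290 230 231 230 231 230 230 217 164 121 111 118 117 118 120 114  95  72  59  56  59  55  59  57  57  57  60  56  60  60  54  54  55  55  59  52  52
292 231 229 231 231 230 227 206 155 113 114 116 119 120 118 115  98  74  61  53  57  57  51  55  54  56  55  58  54  57  59  66  81  98 113 119 129
294 231 231 231 230 230 228 205 152 118 111 117 124 122 121 126 114  95  70  61  57  55
[... 1084 characters left out ...]
 213 208 207
310 219 196 148  97  62  55  54  48  59  55  53  55  54  59  57  57  63  60  62  62  59  65  58  58  56  53  54  54  58  57  67 108 160 195 204 207
312 164 147 119  81  63  52  50  56  54  55  56  54  55  50  54  54  53  55  52  61  57  51  50  52  51  51  51  53  56  56  54  72 118 183 213 214
314 159 149 125  90  61  52  54  57  53  56  52  52  55  54  56  58  57  55  54  53  52  54  51  57  53  51  54  50  52  53  60  68 118 182 217 219
316 158 155 146 119  86  60  54  58  59  55  56  52  58  54  52  48  53  49  55  56  54  50  52  52  54  52  50  50  52  53  55  75 125 180 206 210
352 [362.40809134 294.17060783]
353 [361.89869132 294.19482261]
354 [361.38926112 294.219044  ]
```

View pics/f3.png

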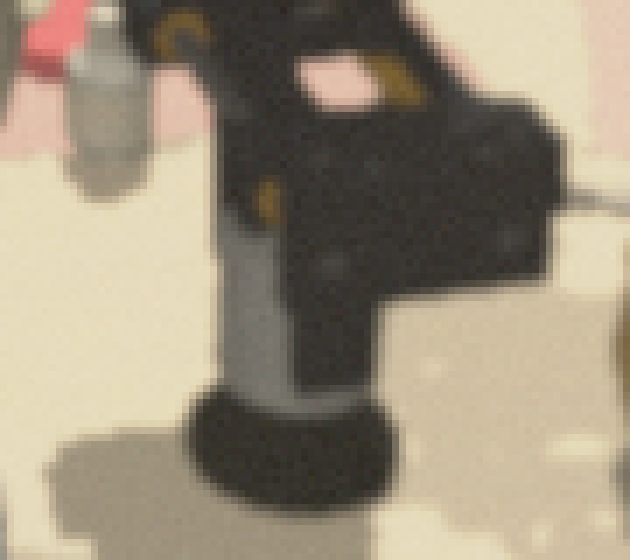

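```bash
python3 - <<'E'
from fit import *
d=np.load("f3.npz")["d"]
for a,b in((290,299),(294,303)):
    P=pts(d,352,359,a,b);P=P[P[:,1]>322];print(len(P),P.mean(0),cyl(P,23,[352,321]))
    for x in(352.2,352.7,353.2):
        q=P[np.abs(P[:,0]-x)<21];print(x,np.median(q[:,1]-np.sqrt(23**2-(q[:,0]-x)**2)))
    P=P[P[:,1]<350]
E
python3 -m inch '[[0,0.03,0.1,0,1],[0,0,0.08,0,1],[0,0,0,0,1]]'; python3 go.py 354.3 319.6 37 1.7049
```

```text
63 [369.69718438 334.80042027  55.07676419] (array([351.51343061, 321.63748327]), np.float64(0.9834053465190388), 63)
352.2 320.68250546947223
352.7 320.2011410562583
353.2 319.53716728536165
63 [369.33524154 334.69385692  45.98149751] (array([351.3721505 , 321.17894999]), np.float64(1.0608264416753006), 63)
352.2 320.29773687361694
352.7 319.41462920455683
353.2 318.71939172761483
time_s: 20.32
tool_pos: [355.4, 319.9, 37.3]
tool_rot: [-3.123, 0.01, 1.705]
force: [-0.4, -0.1, -0.7]
grip_width: 45.9
t 20.325 pos [355.41 319.87  37.35] rot [-3.1225  0.0101  1.7051] F [-0.37 -0.12 -0.74] w 45.86
units [-0.005 -0.045  0.015] roll units 0.002
```

```bash
python3 -m inch '[[0.03,-0.03,0.08,0,1],[0,0,0.06,0,1],[0,0,0,0,1]]'; python3 go.py 354.3 320.5 31 1.7049
```

```text
time_s: 20.7
tool_pos: [354.5, 320.6, 33.8]
tool_rot: [-3.123, 0.01, 1.705]
force: [-0.3, -0.5, -1.5]
grip_width: 45.5
t 20.7 pos [354.54 320.64  33.81] rot [-3.1229  0.0098  1.705 ] F [-0.35 -0.52 -1.53] w 45.47
units [-0.003 -0.008  0.113] roll units 0.002
```

```bash
python3 -m inch '[[0,0,0.08,0,1],[0,0,0.04,0,1]]'; python3 -m inch '[[0,0,0.05,0,1],[0,0,0,0,1]]'; python3 go.py 354.3 320.5 25 1.7049
```

```text
time_s: 20.95
tool_pos: [354.6, 320.7, 30.7]
tool_rot: [-3.123, 0.01, 1.705]
force: [-0.7, -0.5, -1.1]
grip_width: 45.4
time_s: 21.2
tool_pos: [354.5, 320.6, 29.3]
tool_rot: [-3.123, 0.01, 1.705]
force: [0.4, 0.0, -1.2]
grip_width: 45.7
t 21.2 pos [354.55 320.61  29.29] rot [-3.123   0.0098  1.705 ] F [ 0.38  0.04 -1.22] w 45.74
units [-0.002 -0.007  0.172] roll units 0.001
```

```bash
python3 -m inch '[[0,0,0.06,0,1],[0,0,0.03,0,1]]'; python3 -m inch '[[0,0,0.05,0,1],[0,0,0,0,1]]'; python3 -m inch '[[0,0,0.05,0,1],[0,0,0,0,1]]'
```

```text
time_s: 21.45
tool_pos: [354.6, 320.6, 27.0]
tool_rot: [-3.123, 0.01, 1.705]
force: [-0.5, -0.8, -1.7]
grip_width: 45.6
time_s: 21.7
tool_pos: [354.6, 320.7, 25.6]
tool_rot: [-3.123, 0.01, 1.705]
force: [1.2, 0.8, -1.4]
grip_width: 45.8
time_s: 21.95
tool_pos: [354.7, 320.7, 24.5]
tool_rot: [-3.123, 0.01, 1.705]
force: [-0.2, 0.7, -1.3]
grip_width: 45.8
```

```bash
python3 -m inch '[[0,0,0.05,0,1],[0,0,0,0,1]]'; python3 -m inch '[[0,0,0.05,0,1],[0,0,0,0,1]]'
python3 - <<'E'
from fit import *
p,d=bot.read_camera("side");crop(p,320,250,90,80,7,"pics/f4.png");np.savez("f4.npz",p=p,d=d)
E
```

```text
time_s: 22.2
tool_pos: [354.7, 320.8, 24.5]
tool_rot: [-3.123, 0.01, 1.705]
force: [-0.3, 0.1, -1.9]
grip_width: 45.7
time_s: 22.45
tool_pos: [354.8, 320.8, 24.4]
tool_rot: [-3.123, 0.01, 1.705]
force: [-1.4, -0.8, -0.5]
grip_width: 46.3
```

View pics/f4.png

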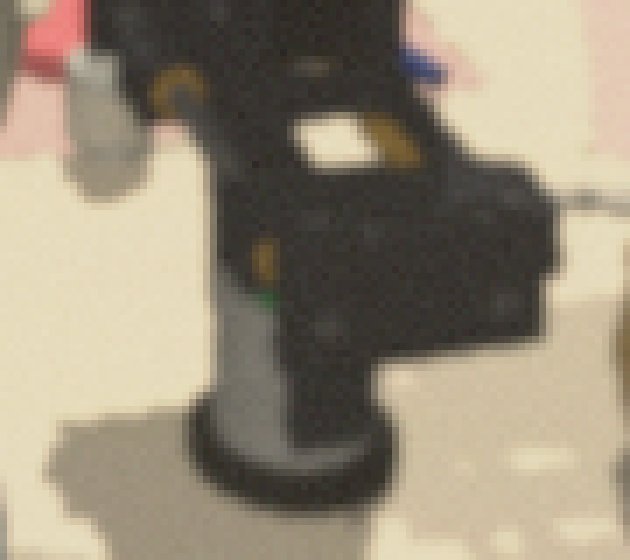

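Run:
```python
from fit import *
im=np.load("f4.npz");p=im["p"].astype(int)
for u in(358,360,364,367): print(u,[(v,int(p[v,u].max())) for v in range(310,324)])
for z in(8,10,12,14,18): print(z,[proj("side",[x,np.sqrt(23**2-(x-352.8)**2)+321.8,z]).round(2).tolist() for x in(352.8,360)])
```

```text
358 [(310, 119), (311, 122), (312, 124), (313, 122), (314, 123), (315, 113), (316, 89), (317, 69), (318, 56), (319, 55), (320, 57), (321, 59), (322, 87), (323, 131)]
360 [(310, 93), (311, 100), (312, 103), (313, 115), (314, 116), (315, 116), (316, 102), (317, 79), (318, 57), (319, 52), (320, 53), (321, 52), (322, 73), (323, 110)]
364 [(310, 53), (311, 58), (312, 55), (313, 67), (314, 91), (315, 103), (316, 107), (317, 81), (318, 61), (319, 49), (320, 49), (321, 54), (322, 67), (323, 101)]
367 [(310, 59), (311, 56), (312, 59), (313, 71), (314, 97), (315, 103), (316, 86), (317, 67), (318, 56), (319, 51), (320, 53), (321, 54), (322, 79), (323, 111)]
8 [[363.86, 317.31], [360.03, 317.13]]
10 [[363.91, 316.45], [360.07, 316.26]]
12 [[363.95, 315.58], [360.11, 315.4]]
14 [[364.0, 314.71], [360.15, 314.53]]
18 [[364.09, 312.97], [360.24, 312.79]]
```

```bash
python3 -m inch '[[0,0,0.1,0,1],[0,0,0.1,0,1]]'
```

```text
time_s: 22.75
tool_pos: [354.9, 320.9, 24.0]
tool_rot: [-3.12, 0.011, 1.705]
force: [-8.6, -7.5, 27.7]
grip_width: 45.5
```

It's seated: the ring's front lower edge is at row ~316.9, against 316.4 predicted for the flange, and the force rises sharply. Now I relax, open and retreat.

```bash
python3 -m inch '[[0,0,0,0,1],[0,0,0,0,0.9]]'; python3 -m inch '[[0,0,0,0,0.5],[0,0,0,0,0.4],[0,0,0,0,0.3],[0,0,0,0,0.2],[0,0,0,0,0.2]]'; python3 go.py 354.3 320.5 130
```

```text
time_s: 23.0
tool_pos: [355.2, 321.2, 24.5]
tool_rot: [-3.122, 0.011, 1.705]
force: [-0.5, 0.3, -3.2]
grip_width: 46.0
time_s: 23.62
tool_pos: [355.4, 321.3, 23.7]
tool_rot: [-3.122, 0.011, 1.705]
force: [0.0, -0.1, -0.2]
grip_width: 70.8
t 23.625 pos [355.39 321.3   23.7 ] rot [-3.1216  0.0106  1.7051] F [ 0.05 -0.09 -0.17] w 70.78
units [-0.071 -0.132 -4.25 ] roll units None
```

```bash
python3 -m inch '[[0,0,-0.3,0,0.2],[0,0,-0.5,0,0.2],[0,0,-0.9,0,0],[0,0,-1,0,0],[0,0,-1,0,0],[0,0,-1,0,0],[1,0,-1,0,0],[1,0,-1,0,0],[1,0,0,0,0],[1,0,0,0,0],[1,0,0,0,0],[1,0,0,0,0],[1,0,0,0,0],[1,0,0,0,0],[0,0,0,0,0]]'
python3 - <<'E'
from fit import *
p,d=bot.read_camera("side");crop(p,300,250,110,80,7,"pics/g1.png");np.savez("g1.npz",p=p,d=d)
P=pts(d,353,372,300,314);print(cyl(P[(P[:,1]>325)&(P[:,1]<350)],23,[352,321]))
cv2.imwrite("pics/g1f.png",p[...,::-1])
p,d=bot.read_camera("top");cv2.imwrite("pics/g1t.png",p[...,::-1]);np.savez("g1t.npz",p=p,d=d)
crop(p,190,150,220,145,3.5,"pics/g1tc.png")
E
```

```text
time_s: 25.5
tool_pos: [332.0, 530.6, 208.9]
tool_rot: [-3.132, 0.003, 1.704]
force: [-0.4, -0.9, -0.5]
grip_width: 88.1
(array([353.47939592, 322.35641972]), np.float64(1.1116771887764982), 265)
```

View pics/g1.png

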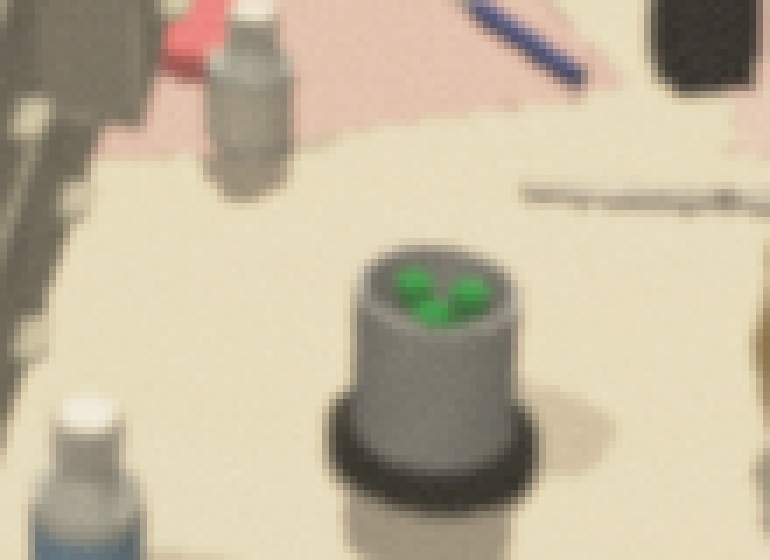

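View pics/g1tc.png

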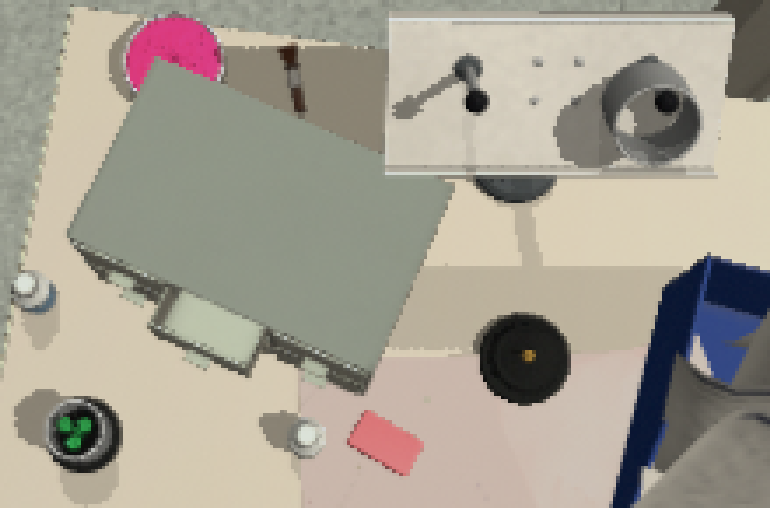

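Run:
```python
from fit import *
im=np.load("g1.npz");p=im["p"].astype(int);d=im["d"]
for u in(360,363,366): print(u,[(v,int(p[v,u].max())) for v in range(283,288)],[(v,int(p[v,u].max())) for v in range(314,320)])
print("pred back top z55",proj("side",[352.8,298.8,55]),"front foot z10",proj("side",[352.8,344.8,10]),"front top z55",proj("side",[352.8,344.8,55]))
t=np.load("g1t.npz")["d"];P=np.array([deep("top",u,v,t[v,u]) for v in range(255,290) for u in range(195,232)])
r=P[(P[:,2]>46)&(np.abs(np.hypot(P[:,0]-352,P[:,1]-322)-21.8)<4)]
A=np.c_[r[:,0]-352,r[:,1]-322,np.ones(len(r))];c=np.linalg.lstsq(A,r[:,2],rcond=None)[0];print(len(r),"rim plane slopes,height",c,r[:,:2].mean(0))
a=np.load("top0.npz")["p"].astype(int);b=np.load("g1t.npz")["p"].astype(int)
for nm,(x0,y0,x1,y1) in dict(blue=(190,222,210,245),white=(262,265,288,285),pink=(285,262,315,290),ring=(358,160,395,200)).items(): print(nm,np.abs(a-b)[y0:y1,x0:x1].max(2).mean())
print(bot.sense()["time_s"])
```

```text
360 [(283, 229), (284, 213), (285, 165), (286, 129), (287, 117)] [(314, 125), (315, 121), (316, 111), (317, 87), (318, 69), (319, 64)]
363 [(283, 231), (284, 218), (285, 175), (286, 139), (287, 128)] [(314, 122), (315, 123), (316, 115), (317, 89), (318, 69), (319, 64)]
366 [(283, 233), (284, 228), (285, 207), (286, 160), (287, 135)] [(314, 114), (315, 117), (316, 103), (317, 81), (318, 64), (319, 61)]
pred back top z55 [359.66405012 283.44076949] front foot z10 [363.90640713 316.44838603] front top z55 [364.95743237 296.59672203]
59 rim plane slopes,height [-3.42438921e-02 -2.67451815e-02  5.27889139e+01] [351.9336827  321.79511845]
blue 2.6565217391304348
white 2.7384615384615385
pink 2.7357142857142858
ring 2.3236486486486485
25.6
```

```bash
python3 -c "
from workcell import bot
print(bot.finish_job())"
```

```text
the job is handed in; nothing more can be done
None
```

The small steel ring is now over the green wax, upright and down on the flange of the small former. I handed the job in at about 25.6 s; no verdict was reported.

**What I did:** The wax is on the small former, so the small ring was the one to move. It hung on the left peg.
1. I gripped it across its diameter, slid it off along the peg and carried it clear of the rack.
2. The tool cannot tilt, so I stood the ring upright on empty bench by pressing and dragging its lower edge, then gripped it again.
3. I lined it up over the former from the side camera and lowered it in millimetre steps until it touched the flange. The force read about 28 N when I pressed it home. I then opened the jaws and backed off.

**Last checks:**
- **Position:** the side camera's depth puts the ring's axis within about 1 mm of the former's.
- **Seating:** the ring's lower edge is about 0.6 pixels below where it should appear on the flange, so it is not standing high.
- **Height and tilt:** two readings are less certain. The top camera's depth puts the upper rim at about 52.8 mm (55 mm expected), and a plane fitted to it leans about 0.04 rad, under the 0.06 limit. In the side view the back of that rim is also about 1.4 pixels low. I put both down to calibration and edge noise.
- **Wax and bystanders:** the wax is visible, standing centred inside the ring. The two bottles, the pink block and the large ring look unchanged from the first top picture. The gripper was clear of everything at the end.

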